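Latch the split beating block shut

ROBOT

A 7-joint arm with a two-finger parallel gripper is mounted at the origin on the work surface. World frame = base frame: x ahead of the robot, y to its left, z up, the work surface at z = 0. Lengths are in m, angles in rad, forces in N, time in s.
With the tool pointing down it reaches from about 0.4 to 0.85 m from the base axis. Payload 10.4 kg.
Tool frame: the origin (TCP) lies between the finger pads; the fingertips stand 11 mm ahead of it and the grasp point (between the pads) lies 8 mm behind it; z points along the fingers, y is the direction in which the jaws open and shut (so a half turn about z gives the same grasp; the last joint's range is limited). The gripper opens to 87 mm and grips with 3 to 60 N. Pads are 19 mm wide; open, the fingers measure 117 mm over their backs; the gripper's body (75 mm by 190 mm) begins 51 mm behind the grasp point.
Start: joints at [1.17, 0.332, -0.065, 1.46, 0.022, 1.35, -0.088], TCP at [0.231, -0.581, 0.234] pointing down, gripper open.
Joint ranges: [-2.6, 2.6], [-0.5, 2.12], [-1.47, 1.34], [0.16, 2.42], [-1.27, 4.41], [0.06, 2.06], [-2.6, 2.6]. Speed limits (rad/s): [2.22, 2.22, 2.79, 2.79, 3.14, 3.14, 3.14].

INTERFACE

Orientations are given as a rotation vector (axis times angle).
In Python, from workcell import ctrl gives the robot as it stands. The module is installed in compiled form; this text tells all that it offers.
- The arm moves only by the tool step_arm, never from a script. Its arguments are lists of equal length, an entry for each row: "travel": the shift along the tool's x, y, z in cm, a list of three; "turn": the turn, a rotation vector about the tool's x, y, z in degrees, a list of three. A call has 1 to 8 rows; each row is the pose to reach, as a shift and turn from the pose commanded when the call began, along the tool's axes at that moment; what a row does not reach only later rows make up. A row lasts 1/8 s, in which the tool goes at most 62.5 mm and 10.7 degrees, less where a joint would pass 70% of its speed; a pose out of reach is approached as far as the arm can. A call with a gripper value outside its range is refused whole. "claw" is the opening in per cent of the stroke, from 0 (shut) to 100 (fully open), set as the call begins (left out, the last holds). The fingers move at their own pace and stop on an object; "newtons" is the grip in N (left out, the last holds). Time passes only in rows, so rows that repeat a pose let the fingers close. It gives the time, the measured TCP pose, the force and the opening at its end, in the units of the state.
- ctrl.observe(): the state, without advancing time (a new reading comes with each control period).
- ctrl.camera(name): name is "side" or "top"; returns a dict with "color" (384x512x3 uint8, red, green, blue), "fx", "fy", "cx", "cy" (pixels), "k1" (the pictures are not rectified: a ray, as slopes to the right and down, at radius r is drawn at 1 + k1 r^2 times it, then the intrinsics apply), "camera_from_world" (4x4, takes a point from world to camera coordinates). Camera axes: x right, y down, z forward; pixel columns grow to the right and rows downward; lengths in m; the calibration is good to about 2 mm. A picture is of the moment at which its call begins. There is no depth.
- ctrl.sign_off(): hands the job in, once; it reports no verdict.
Trained networks look in a picture, given as the dict that the camera call returned (one of the last four; its "shot" number tells which), for a name from the list of things; names that differ only in an ending like _2 or _b are one class to them, and where a whole thing is asked for, a point or a joint stands for the part that bears it (a point fixed in the world has none). Each returns a list of dicts, best first, with "confidence" (0 to 1); they miss things now and then, are a little off and sometimes report something else, mostly with a low value. They report only what shows in the picture. A call takes as long as a camera call.
- ctrl.spot_in(picture, query): "location" ([x, y, z] in m, in world coordinates, good to about 4 mm: the middle of the surface that is visible of it).
- ctrl.masks_of(picture, query): "region" (384x512 bool, what is visible of it).
The state is a dict: "time": time; "qpos": joint angles; "dq": joint speeds; "tau": joint torques, N m; "tcp_pos": TCP position; "eef_rot": TCP orientation; "wrist_force": force on the tool from outside, world axes, zero at the start; "moment": the same for the moment, N m; "finger_gap": finger opening in m.
Only numpy, scipy, OpenCV 4.12 (cv2) and the standard library are available. Lean on these libraries where they do the work, as an engineer would, in place of code of your own. Each camera call takes 0.05 s, during which the arm holds its last target.

TASK

The two halves of the wooden beating block stand some way apart, with the draw latch on top open. Hook the wire loop over the keeper on the far half, gently and feeling for where it seats under the keeper's lip (hardly more than a finger's pull, so as not to bend the wire or drag the heavy half along), then press the lever down flat past centre, without ramming it, so that the halves are drawn together and stay latched. Let go, and leave the hammer, the brass disc and the punch beside the block alone.

Things in the scene. Friction and masses are not known exactly. Their poses are not given: they have to be found in the camera images.
- clamp: Beating block, fixed to the table: pale wooden octagon 220 mm across flats, split into two halves, on a steel foot; level wooden top at z = 100 mm. Origin on the table under the fixed (near) half's split face; x points to the sliding (far) half, square to the split; y along the split; z up. The latch lies on top along x, at y = 0. The far half starts 3 to 28 mm open (not measured); 26 N slides it.
- keeper_shut (a point): Fixed mark on the wood's top: foot of the keeper's far (+x) face when the halves are shut, 41 mm beyond the split. The keeper itself is further off along x by the 3 to 28 mm opening. It is a steel hook on the far half, 20 mm wide, 15 mm high: a post with a 5 mm thick lip that overhangs the far face by 4 mm, underside 10 mm above the wood. Sprung: gives up to 9 mm toward -x, 16 N per mm.
- loop_bar (a point): Middle of the loop's cross bar: round steel, 6 mm thick, 34 mm long along y of the block. To hook it, set it on the wood beyond the lip, then draw it back toward -x along the wood, under the lip, until it meets the post. While a hand is on the loop, more than 12 N between it and keeper or wood bends the wire.
- loop: Wire loop: two wires 34 mm apart from its pivot on the lever (the origin) to the cross bar 112 mm along its x axis; its z is up when it lies level. Swings about y; stiff pivot (0.05 N m): stays at the angle it is left, and lifts with the lever unless the bar is under the lip.
- loop_tab (a point): Where to grip the loop: middle of its finger tab, a steel block 12 mm thick (along y of the block), 18 mm long, 24 mm high, standing just beyond the bar: 9 mm from the bar along the loop's x and 20 mm along its z. The tab reaches 12 mm above and below this point. Pinched across its thickness, the loop can turn between the fingers.
- lever_axis (a point): Hinge axis of the lever, along y of the block: 40 mm on the near side of the split (x = -40 mm), y = 0, 116 mm above the table.
- lever (a joint): Lever angle a, rad: 0 flat toward -x (latched, hard stop), 1.57 upright, up to 2.6 leaning to the keeper. Stiff hinge (0.05 N m), stays where left. The loop's pivot is 32 mm from the axis, in direction x = -cos(a - 0.105), z = sin(a - 0.105) of the block. Hooked, dead centre is near 0.24; below that it snaps flat and stays. Pressing takes 8 to 18 N near the free end.
- handle: The lever's handle plate, steel, 24 mm wide, 5 mm thick, ending 82 mm from the hinge axis with a slightly upturned tip. Origin: middle of its outer face (the top face when flat, the +x face when upright), where to press, 60 mm from the axis along the lever and 8 mm off the line through it. Flat, this point is 124 mm above the table. More than 40 N from the robot is ramming.
- mallet: Bystander: hammer with wooden handle, 240 mm long, lying beside the block; origin under its middle. Leave it.
- disc: Bystander: round brass disc 120 mm across, 5 mm thick, flat on the table; origin under its middle. Leave it.
- punch: Bystander: standing iron punch, 40 mm across, 68 mm high; origin under its middle. Leave it.

How it is judged:
On the way, in this order (a step that is already met when the one before it is completed fails the run):
1. the loop's cross bar is down on the far half, at lip height or lower, on the far side of the keeper, with the lever still up (z of loop_bar in the frame of clamp below 0.109 m and x of loop_bar in the frame of clamp above 0.046 m and value of joint lever above 0.5 rad), for 0.2 s.
2. the lever is flat and the loop is pulled tight (value of joint lever below 0.06 rad and contact force between loop and clamp above 25 N), for 0.2 s.
At the end, for the whole second after the job is handed in: The lever lies flat (within 0.06 rad) past centre, the loop's bar is caught on the keeper under its lip and pulls on it with more than 25 N (so the halves are shut), and the latch holds by itself (all of step 2 and z of loop_bar in the frame of clamp below 0.112 m); the robot touches nothing.
It fails at once if while the fingers touch the loop, the loop is pressed or pulled on the keeper or the wood with more than 12 N (contact force between the fingers and loop above 0.3 N and contact force between loop and clamp above 12 N).
It fails at once if the robot pushes on the lever with more than 40 N (contact force between the fingers and handle above 40 N).
It fails at once if the hammer is moved more than 20 mm (distance of mallet from where it was at the start of the episode above 0.02 m).
It fails at once if the disc is moved more than 20 mm (distance of disc from where it was at the start of the episode above 0.02 m).
It fails at once if the punch is moved more than 20 mm (distance of punch from where it was at the start of the episode above 0.02 m).
It also fails if it takes over 72 s, if anything falls off the work surface, if the arm or the gripper's body presses on something with over 40 N, if the wrist force passes 120 N, or if a joint passes its speed limit or range.

## Working session

There is one attempt and no reset: what is moved stays moved. The work goes in short steps, Python scripts to look and compute and a tool call to move; the robot and the scene stay as the last step left them, time stands still between calls to the robot, and variables do not carry over. Pictures are saved under pics/ and viewed, and the job is handed in when it is done.

Besides the shell and the picture viewer there is one more tool, called after "Call:" as name(argument=value, ...), one argument or row to a line, values as JSON. step_arm: Moves the arm, as the interface text tells. Its arguments: {"type":"object","properties":{"travel":{"type":"array","items":{"type":"array","items":{"type":"number"}}},"turn":{"type":"array","items":{"type":"array","items":{"type":"number"}}},"claw":{"type":"number"},"newtons":{"type":"number"}},"required":["travel","turn"]}

```bash
mkdir -p pics; ls
python3 - <<'E'
from workcell import ctrl
import cv2
s=ctrl.observe(); print({k:(s[k].round(3).tolist() if hasattr(s[k],'round') and hasattr(s[k],'tolist') else s[k]) for k in s})
for n in("side","top"):
    p=ctrl.camera(n); cv2.imwrite(f"pics/{n}0.png",cv2.cvtColor(p["color"],cv2.COLOR_RGB2BGR))
    print(n,{k:p[k] for k in("fx","fy","cx","cy","k1","shot")}); print(p["camera_from_world"])
    for q in("clamp","keeper_shut","loop_bar","loop","loop_tab","lever_axis","lever","handle","mallet","disc","punch"):
        try:
            r=ctrl.spot_in(p,q); print(q,[(x["location"],round(x["confidence"],2)) for x in r[:2]])
        except Exception as e: print(q,e)
E
```

```text
pics
{'time': 0.0, 'qpos': [1.17, 0.333, -0.065, 1.461, 0.022, 1.35, -0.088], 'dq': [-0.002, -0.001, 0.0, 0.0, -0.001, -0.002, 0.0], 'tau': [0.001, -62.325, 0.025, -38.99, -0.061, 0.04, 0.0], 'tcp_pos': [0.23, -0.581, 0.233], 'eef_rot': [-3.084, -0.59, 0.001], 'wrist_force': [0.397, -0.375, -0.381], 'moment': [-0.038, 0.052, -0.053], 'finger_gap': 0.08716699729660958}
side {'fx': 453.99985759010593, 'fy': 453.99985759010593, 'cx': 250.20228402939617, 'cy': 190.41317882547168, 'k1': -0.1346879075294723, 'shot': 1}
[[ 0.94038804 -0.33999082 -0.00875067 -0.59487043]
 [-0.19672533 -0.52277832 -0.82945884  0.23257983]
 [ 0.27743373  0.78173465 -0.55849929  0.91454708]
 [ 0.          0.          0.          1.        ]]
clamp [([0.5442, -0.0718, 0.0861], 0.87)]
keeper_shut [([0.5462, -0.0752, 0.0877], 0.65)]
loop_bar [([0.576, -0.0319, 0.1855], 0.96), ([0.5466, -0.0736, 0.0889], 0.72)]
loop [([0.577, -0.0299, 0.1834], 0.86)]
loop_tab [([0.5815, -0.0372, 0.1814], 0.63)]
lever_axis [([0.5433, -0.0731, 0.0914], 0.81)]
lever [([0.5458, -0.0214, 0.1801], 0.74), ([0.5449, -0.076, 0.0862], 0.53)]
[... 464 characters left out ...]
3192686  0.64730983]
 [ 0.23157337  0.01402444 -0.97271635  1.09250893]
 [ 0.          0.          0.          1.        ]]
clamp [([0.5397, -0.0157, 0.0961], 0.88)]
keeper_shut [([0.5452, -0.0181, 0.1022], 0.65), ([0.566, -0.0217, 0.181], 0.5)]
loop_bar [([0.5701, -0.0236, 0.1795], 0.72)]
loop [([0.5661, -0.0223, 0.1796], 0.91)]
loop_tab [([0.571, -0.0267, 0.1777], 0.81)]
lever_axis [([0.5446, -0.0212, 0.1011], 0.7)]
lever [([0.5478, -0.0154, 0.179], 0.9)]
handle [([0.5097, -0.0061, 0.1906], 0.6), ([0.5427, -0.0196, 0.1022], 0.24)]
mallet []
disc [([0.5222, -0.2347, 0.0061], 0.88), ([0.5427, -0.0137, 0.096], 0.22)]
punch [([0.7086, -0.1083, 0.0613], 0.77), ([0.5434, -0.0225, 0.0996], 0.27)]
```

Run:
```python
import cv2
for n,(x0,y0,x1,y1) in {"side":(120,60,420,280),"top":(130,50,380,300)}.items():
    i=cv2.imread(f"pics/{n}0.png"); c=i[y0:y1,x0:x1]; s=min(800/c.shape[1],600/c.shape[0]);print(n,s)
    cv2.imwrite(f"pics/{n}0z.png",cv2.resize(c,None,fx=s,fy=s,interpolation=cv2.INTER_CUBIC))
```

```text
side 2.6666666666666665
top 2.4
```

View pics/side0.png

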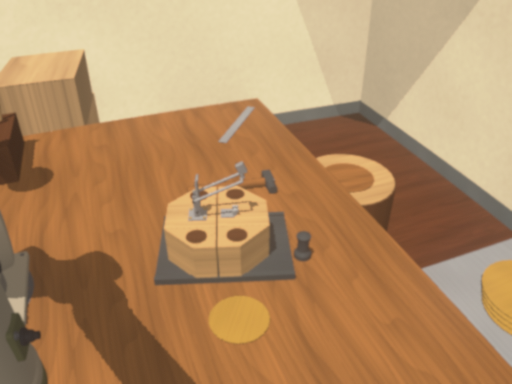

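View pics/top0.png

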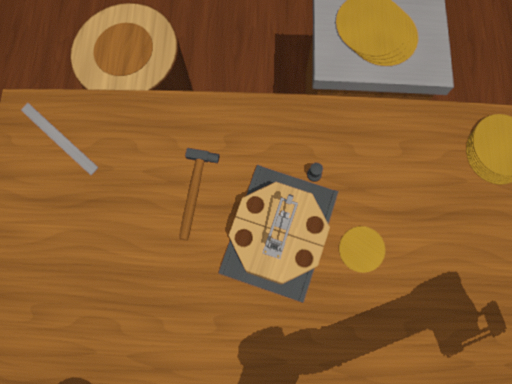

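```bash
sleep 1
```

```text
(no output)
```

View pics/side0z.png

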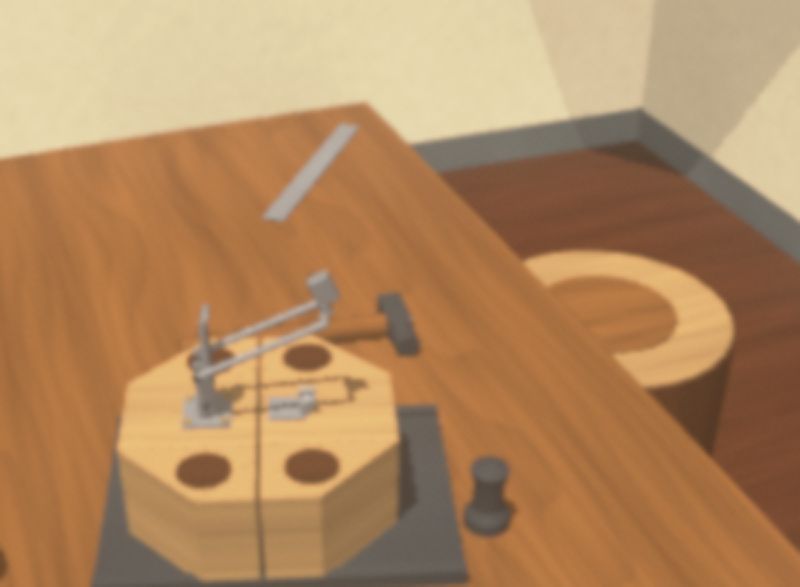

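View pics/top0z.png

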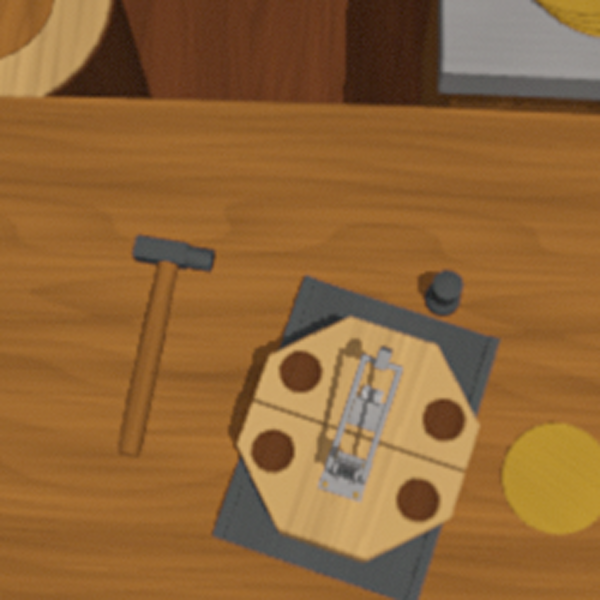

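Run:
```python
import cv2
for n,(x0,y0,x1,y1) in {"side":(155,150,288,288-8),"top":(222,172,342,292)}.items():
    i=cv2.imread(f"pics/{n}0.png"); c=i[y0:y1,x0:x1]; s=min(800//c.shape[1],600//c.shape[0]);print(n,s)
    s=5 if n=="top" else 4
    o=cv2.resize(c,None,fx=s,fy=s,interpolation=cv2.INTER_LANCZOS4)
    for k in range(x0//10*10+10,x1,10): cv2.putText(o,str(k),((k-x0)*s,8),0,.3,(0,0,255)); cv2.line(o,((k-x0)*s,10),((k-x0)*s,16),(0,0,255))
    for k in range(y0//10*10+10,y1,10): cv2.putText(o,str(k),(0,(k-y0)*s),0,.3,(0,0,255)); cv2.line(o,(20,(k-y0)*s),(26,(k-y0)*s),(0,0,255))
    cv2.imwrite(f"pics/{n}0zz.png",o)
```

```text
side 4
top 5
```

```bash
sleep 1
```

```text
(no output)
```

View pics/side0zz.png

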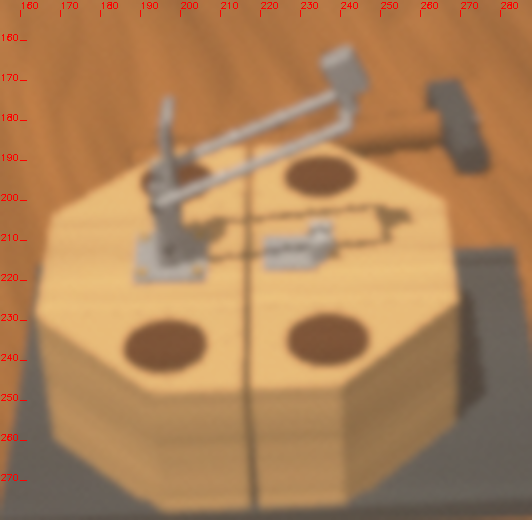

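View pics/top0zz.png

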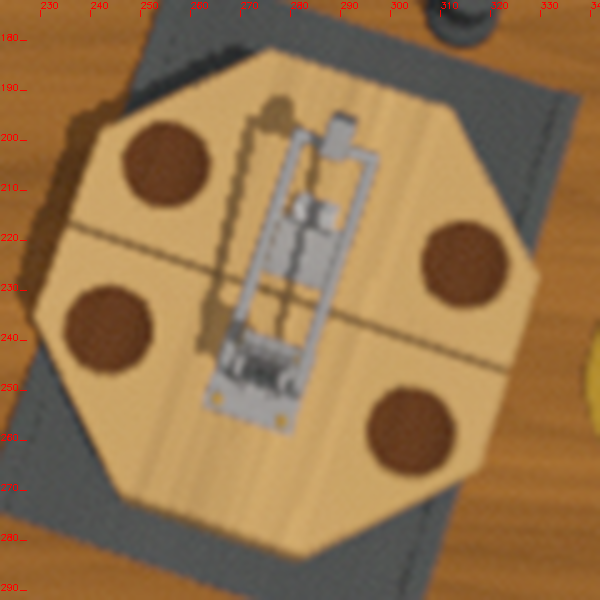

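```bash
cat > h.py <<'E'
import numpy as np,cv2
from scipy.optimize import least_squares
def proj(p,W):
    W=np.atleast_2d(W); C=W@p["M"][:3,:3].T+p["M"][:3,3]
    s=C[:,:2]/C[:,2:]; r2=(s**2).sum(1,keepdims=True); s=s*(1+p["k1"]*r2)
    return s*p["f"]+p["c"]
import pickle,os
def cal(pic): return dict(M=np.array(pic["camera_from_world"]),k1=pic["k1"],f=np.array([pic["fx"],pic["fy"]]),c=np.array([pic["cx"],pic["cy"]]))
def toW(th,L):
    x,y,yaw=th[:3]; c,s=np.cos(yaw),np.sin(yaw); L=np.atleast_2d(L)
    return np.c_[x+c*L[:,0]-s*L[:,1], y+s*L[:,0]+c*L[:,1], L[:,2]]
def toC(th,W):
    x,y,yaw=th[:3]; c,s=np.cos(yaw),np.sin(yaw); W=np.atleast_2d(W); d=W[:,:2]-[x,y]
    return np.c_[c*d[:,0]+s*d[:,1], -s*d[:,0]+c*d[:,1], W[:,2]]
def piv(a): return np.array([-.04-.032*np.cos(a-.105),0,.116+.032*np.sin(a-.105)])
def bar(a,b): return piv(a)+.112*np.array([np.cos(b),0,np.sin(b)])
def tab(a,b): return bar(a,b)+.009*np.array([np.cos(b),0,np.sin(b)])+.02*np.array([-np.sin(b),0,np.cos(b)])
def hand(a,l=.06,o=.008): return np.array([-.04-l*np.cos(a)+o*np.sin(a),0,.116+l*np.sin(a)+o*np.cos(a)])
E
cat > fit.py <<'E'
from h import *
from workcell import ctrl
T=cal(ctrl.camera("top")); S=cal(ctrl.camera("side"))
pickle.dump((T,S),open("cal.pkl","wb"))
t=lambda X,Y:((X+.5)/5-.5+222,(Y+.5)/5-.5+172); s=lambda X,Y:((X+.5)/4-.5+155,(Y+.5)/4-.5+150)
A,B=.0456,.11
def model(th):
    x,y,yaw,g,a,b=th; Y=np.array([0,.017,0])
    L=[(T,(-A,B,.1),t(33,317)),(T,(-B,A,.1),t(123,498)),(T,(-B,-A,.1),t(303,558)),(T,(-A,-B,.1),t(482,466)),
    (T,(B+g,A,.1),t(268,48)),(T,(B+g,-A,.1),t(450,105)),(T,(A+g,-B,.1),t(539,275)),(T,(A+g,B,.1),t(100,130)),
    (T,(g/2,B,.1),t(67,223)),(T,(g/2,-B,.1),t(510,371)),
    (S,(-A,-B,.1),s(153,392)),(S,(-B,-A,.1),s(36,317)),(S,(-B,A,.1),s(50,215)),(S,(A+g,-B,.1),s(343,387)),(S,(B+g,-A,.1),s(459,302)),(S,(B+g,A,.1),s(445,200)),(S,(g/2,-B,.1),s(247,391)),
    (T,bar(a,b)+Y,t(300,133)),(T,bar(a,b)-Y,t(376,156)),(S,bar(a,b)-Y,s(348,125)),(S,hand(a,.082),s(168,97)),(S,piv(a)-Y,s(161,202)),(S,piv(a)+Y,s(176,163))]
    return np.array([proj(c,toW(th,l))[0]-m for c,l,m in L])
r=least_squares(lambda th:model(th).ravel(),[.54,-.02,-.3,.005,1.5,.4],loss="soft_l1",x_scale=[.01,.01,.1,.01,.1,.1])
print(r.x.round(4),r.cost);print(model(r.x).round(1).tolist())
cov=np.linalg.inv(r.jac.T@r.jac);print(np.sqrt(np.diag(cov)).round(4))
print("tab W",toW(r.x,tab(*r.x[4:])),"bar",toW(r.x,bar(*r.x[4:])))
np.save("th.npy",r.x)
E
python3 fit.py
```

```text
[ 0.5453 -0.0163 -0.2869  0.0046  1.5715  0.4213] 13.735787275084409
[[0.6, -0.1], [-0.4, -1.6], [0.9, -1.1], [-0.2, -0.4], [0.5, -0.2], [0.1, -0.0], [0.2, -0.6], [0.4, -0.2], [0.4, -0.2], [0.2, -0.8], [-0.8, -0.2], [-0.6, -0.3], [-0.2, 0.2], [-0.5, -1.0], [-0.5, -1.0], [-0.7, -0.1], [-0.4, -1.0], [0.1, -0.8], [-0.4, -0.6], [-0.4, -0.0], [0.6, 2.5], [-1.6, 0.9], [-4.7, 1.7]]
[0.001  0.0007 0.0059 0.0014 0.0311 0.0223]
tab W [[ 0.60183063 -0.03299884  0.21556167]] bar [[ 0.60179828 -0.0329893   0.19362999]]
```

```bash
sed -i 's/,(S,piv(a)+Y,s(176,163))//' fit.py; python3 fit.py
cat >> h.py <<'E'
from scipy.spatial.transform import Rotation as Ro
def need(s,th,Lt,rotate=True):
    R=Ro.from_rotvec(s["eef_rot"]); W=toW(th,Lt)[0]
    d=R.inv().apply(W-np.array(s["tcp_pos"]))*100
    yaw=th[2]; G=Ro.from_matrix(np.array([[np.cos(yaw),np.sin(yaw),0],[np.sin(yaw),-np.cos(yaw),0],[0,0,-1]]))
    return d.round(2),np.degrees((R.inv()*G).as_rotvec()).round(2)
def st(s,th):
    return "t",round(s["time"],2),"C(mm)",(toC(th,np.array(s["tcp_pos"]))[0]*1000).round(1),"F",np.round(toC([0,0,th[2]],np.array(s["wrist_force"]))[0],2),"gap",round(s["finger_gap"]*1000,1)
E
python3 - <<'E'
from h import *; from workcell import ctrl
th=np.load("th.npy"); s=ctrl.observe(); T,S=pickle.load(open("cal.pkl","rb"))
t=tab(*th[4:]);print("tabC",t); print(need(s,th,t+[0,0,.05])); print(need(s,th,t+[.002,0,.002]))
g=th[3]
for n,c,(x0,y0),k in(("top",T,(222,172),5),("side",S,(155,150),4)):
    o=cv2.resize(cv2.imread(f"pics/{n}0.png")[y0:y0+125,x0:x0+130],None,fx=k,fy=k,interpolation=cv2.INTER_CUBIC)
    pts=[(x,y,z) for x in(.041+g,.045+g) for y in(-.01,.01) for z in(.11,.115)]+[(.041+g,-.01,.1),(.041+g,.01,.1),hand(th[4]),t,t+[0,0,.012],(0,0,.1),(g,.05,.1)]
    for q in proj(c,toW(th,pts)): cv2.circle(o,tuple(int(v) for v in (q-[x0,y0]+.5)*k),1,(0,0,255),-1)
    cv2.imwrite(f"pics/{n}0ov.png",o)
E
```

```text
[ 0.5451 -0.0164 -0.286   0.0048  1.5658  0.4194] 8.876424032751634
[[0.6, 0.0], [-0.3, -1.5], [1.0, -1.0], [-0.1, -0.3], [0.5, -0.2], [0.1, -0.0], [0.2, -0.7], [0.4, -0.2], [0.5, -0.1], [0.2, -0.8], [-0.9, -0.2], [-0.7, -0.2], [-0.3, 0.2], [-0.4, -1.0], [-0.5, -1.0], [-0.7, -0.1], [-0.4, -0.9], [0.1, -0.6], [-0.4, -0.4], [-0.5, 0.1], [0.2, 2.6], [-1.8, 1.0]]
[0.001  0.0007 0.0058 0.0014 0.0279 0.0224]
tab W [[ 0.60156604 -0.03297766  0.21534511]] bar [[ 0.60149317 -0.03295623  0.19341353]]
tabC [0.0588574  0.         0.21534511]
(array([ 54.69, -37.24,  -3.18]), array([ 0.  , -0.  , 38.04]))
(array([ 54.85, -37.12,   1.62]), array([ 0.  , -0.  , 38.04]))
```

```bash
sleep 1
```

```text
(no output)
```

View pics/side0ov.png

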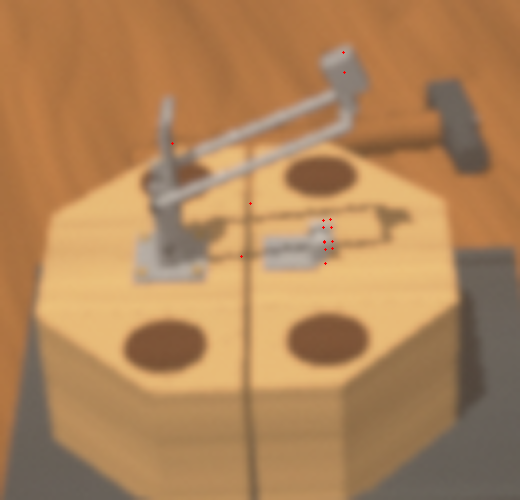

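View pics/top0ov.png

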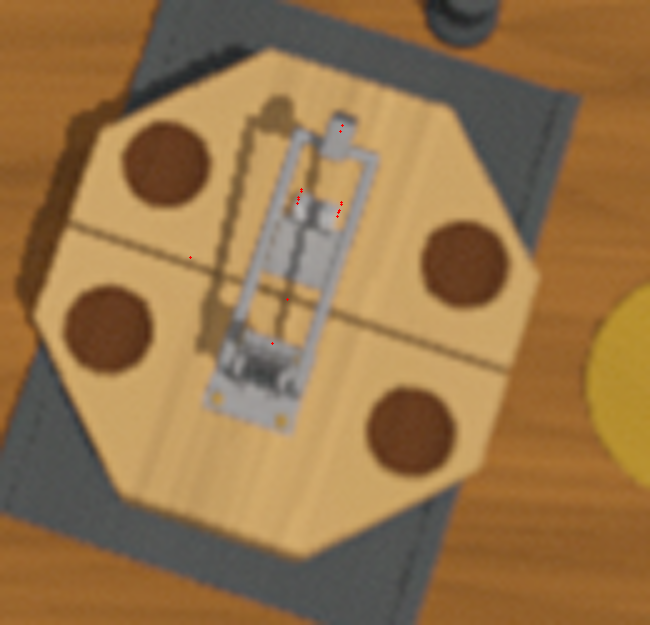

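Call:
step_arm(
  travel=[
    [2, -1.5, -2.5],
    [7, -5, -4],
    [12, -8.5, -4],
    [17, -12, -4],
    [22, -15.5, -4],
    [27, -19, -4],
    [32, -22.3, -4],
    [37, -25.5, -4],
  ],
  turn=[
    [0, 0, 5],
    [0, 0, 10],
    [0, 0, 15],
    [0, 0, 20],
    [0, 0, 25],
    [0, 0, 30],
    [0, 0, 35],
    [0, 0, 38],
  ],
  claw=60,
  newtons=4,
)

```text
time: 2.4
tcp_pos: [0.4813, -0.2057, 0.2739]
eef_rot: [3.109, -0.451, 0.001]
wrist_force: [0.0, -0.8, -0.3]
finger_gap: 0.0523
```

```bash
cat > w.py <<'E'
from h import *; from workcell import ctrl; import sys
th=np.load("th.npy"); s=ctrl.observe(); print(*st(s,th))
if len(sys.argv)>1: print(need(s,th,np.array([float(v) for v in sys.argv[1:4]])/1000))
E
python3 w.py 60.9 0 265
```

```text
t 2.4 C(mm) [  -7.8 -199.7  273.9] F [ 0.24 -0.73 -0.31] gap 52.3
(array([  6.83, -19.98,   0.89]), array([ 0.02, -0.05, -0.1 ]))
```

Call:
step_arm(
  travel=[
    [1.7, -5, 0],
    [3.4, -10, 0],
    [5.1, -15, 0.3],
    [6.3, -18.5, 0.6],
    [6.8, -20, 0.9],
    [6.8, -20, 0.9],
    [6.8, -20, 0.9],
  ],
  turn=[
    [0, 0, 0],
    [0, 0, 0],
    [0, 0, 0],
    [0, 0, 0],
    [0, 0, 0],
    [0, 0, 0],
    [0, 0, 0],
  ],
)

```text
time: 3.28
tcp_pos: [0.6015, -0.0367, 0.2647]
eef_rot: [3.108, -0.45, 0.0]
wrist_force: [0.6, 0.2, 0.6]
finger_gap: 0.0523
```

```bash
python3 w.py 60.9 0 217.5
python3 - <<'E'
from workcell import ctrl
import cv2
for n,(x0,y0,x1,y1) in {"side":(155,100,285,250),"top":(222,150,342,270)}.items():
    p=ctrl.camera(n); c=cv2.cvtColor(p["color"],cv2.COLOR_RGB2BGR)[y0:y1,x0:x1]
    cv2.imwrite(f"pics/{n}1.png",cv2.resize(c,None,fx=4,fy=4,interpolation=cv2.INTER_CUBIC))
E
```

```text
t 3.27 C(mm) [ 59.9  -3.5 264.7] F [0.47 0.39 0.63] gap 52.3
(array([ 0.1 , -0.36,  4.72]), array([ 0.06, -0.02, -0.09]))
```

View pics/side1.png

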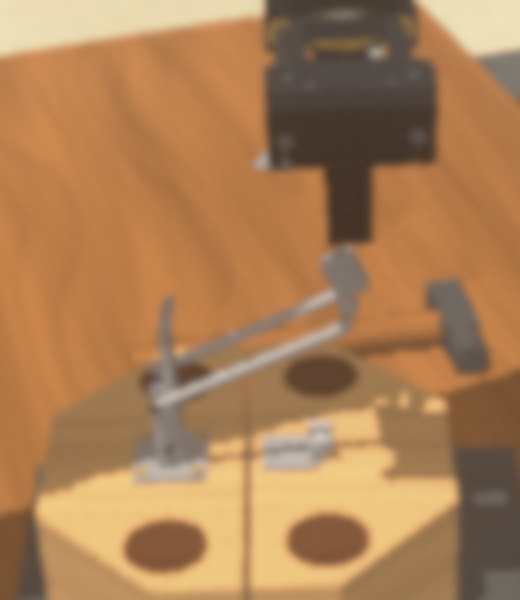

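View pics/top1.png

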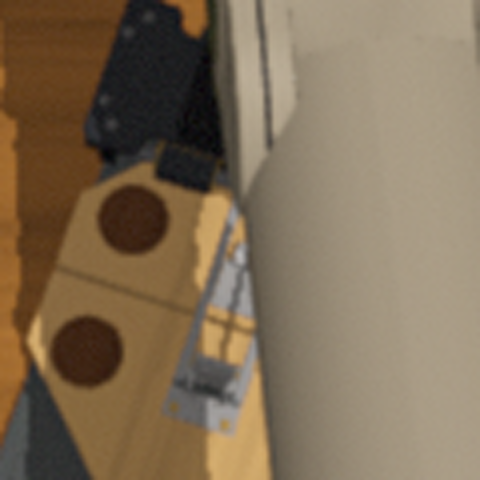

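Call:
step_arm(
  travel=[
    [0.1, -0.36, 1],
    [0.1, -0.36, 2],
    [0.1, -0.36, 3],
    [0.1, -0.36, 4],
    [0.1, -0.36, 4.6],
    [0.1, -0.36, 4.6],
  ],
  turn=[
    [0, 0, 0],
    [0, 0, 0],
    [0, 0, 0],
    [0, 0, 0],
    [0, 0, 0],
    [0, 0, 0],
  ],
)

```text
time: 4.12
tcp_pos: [0.6037, -0.0315, 0.218]
eef_rot: [3.11, -0.447, -0.001]
wrist_force: [-0.2, -0.6, 0.1]
finger_gap: 0.0518
```

```bash
python3 w.py 60.9 0 217.5
python3 - <<'E'
from workcell import ctrl
import cv2
for n,(x0,y0,x1,y1) in {"side":(155,100,285,250)}.items():
    p=ctrl.camera(n); c=cv2.cvtColor(p["color"],cv2.COLOR_RGB2BGR)[y0:y1,x0:x1]
    cv2.imwrite(f"pics/{n}2.png",cv2.resize(c,None,fx=4,fy=4,interpolation=cv2.INTER_CUBIC))
E
```

```text
t 4.12 C(mm) [ 60.5   2.  218. ] F [ 0.03 -0.64  0.08] gap 51.8
(array([0.04, 0.2 , 0.05]), array([0.01, 0.04, 0.04]))
```

View pics/side2.png

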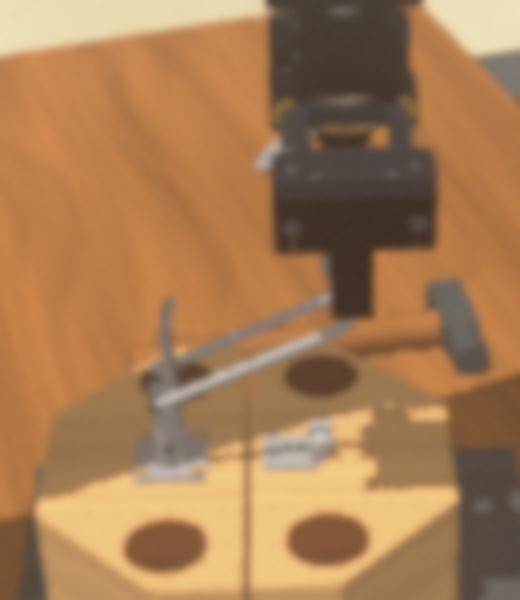

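Call:
step_arm(
  travel=[
    [0, 0.15, 0],
    [0, 0.15, 0],
    [0, 0.15, 0],
    [0, 0.15, 0],
  ],
  turn=[
    [0, 0, 0],
    [0, 0, 0],
    [0, 0, 0],
    [0, 0, 0],
  ],
  claw=20,
)

```text
time: 4.68
tcp_pos: [0.6036, -0.0329, 0.2186]
eef_rot: [3.11, -0.447, 0.0]
wrist_force: [1.0, 0.8, -1.2]
finger_gap: 0.0218
```

```bash
python3 w.py 60.9 0 217.5
```

```text
t 4.67 C(mm) [ 60.8   0.6 218.6] F [ 0.69  1.06 -1.16] gap 21.8
(array([0.01, 0.06, 0.11]), array([-0.  , -0.01,  0.04]))
```

Call:
step_arm(
  travel=[
    [0, 0, 0],
    [0, 0, 0],
    [0, 0, 0],
    [0, 0, 0],
  ],
  turn=[
    [0, 0, 0],
    [0, 0, 0],
    [0, 0, 0],
    [0, 0, 0],
  ],
  claw=0,
  newtons=4,
)

```text
time: 5.18
tcp_pos: [0.6035, -0.0331, 0.2186]
eef_rot: [3.109, -0.447, 0.0]
wrist_force: [-0.9, -1.6, 1.4]
finger_gap: 0.012
```

```bash
python3 w.py 60.9 0 217.5
```

```text
t 5.17 C(mm) [ 60.8   0.4 218.6] F [-0.38 -1.75  1.42] gap 12.0
(array([0.01, 0.04, 0.11]), array([ 0.01, -0.01,  0.02]))
```

Run:
```python
from h import *
th=np.load("th.npy");a,b0=th[4:]
t0=tab(a,b0)
for b in np.linspace(b0,-.383,17):
    d=(tab(a,b)-t0)*100; print(round(b,3),d.round(2),(bar(a,b)*1000).round(1))
```

```text
0.419 [0. 0. 0.] [ 58.8   0.  193.4]
0.369 [ 0.33  0.   -0.52] [ 60.9   0.  188.2]
0.319 [ 0.62  0.   -1.06] [ 62.8   0.  182.9]
0.269 [ 0.9   0.   -1.61] [ 64.5   0.  177.6]
0.219 [ 1.14  0.   -2.18] [ 65.8   0.  172.1]
0.169 [ 1.36  0.   -2.75] [ 66.9   0.  166.6]
0.118 [ 1.54  0.   -3.34] [ 67.7   0.  161. ]
0.068 [ 1.7   0.   -3.93] [ 68.2   0.  155.5]
0.018 [ 1.82  0.   -4.53] [ 68.5   0.  149.8]
-0.032 [ 1.92  0.   -5.14] [ 68.4   0.  144.2]
-0.082 [ 1.99  0.   -5.75] [ 68.1   0.  138.6]
-0.132 [ 2.02  0.   -6.37] [ 67.5   0.  133. ]
-0.182 [ 2.03  0.   -6.98] [ 66.6   0.  127.5]
-0.233 [ 2.   0.  -7.6] [ 65.5   0.  122. ]
-0.283 [ 1.94  0.   -8.21] [ 64.    0.  116.6]
-0.333 [ 1.85  0.   -8.82] [ 62.3   0.  111.2]
-0.383 [ 1.73  0.   -9.42] [ 60.4   0.  106. ]
```

Call:
step_arm(
  travel=[
    [0.33, 0, 0.52],
    [0.62, 0, 1.06],
    [0.9, 0, 1.61],
    [1.14, 0, 2.18],
    [1.36, 0, 2.75],
    [1.54, 0, 3.34],
    [1.7, 0, 3.93],
    [1.82, 0, 4.53],
  ],
  turn=[
    [0, 0, 0],
    [0, 0, 0],
    [0, 0, 0],
    [0, 0, 0],
    [0, 0, 0],
    [0, 0, 0],
    [0, 0, 0],
    [0, 0, 0],
  ],
)

```text
time: 6.18
tcp_pos: [0.6211, -0.0382, 0.1728]
eef_rot: [3.109, -0.447, 0.0]
wrist_force: [-0.6, -3.0, 0.4]
finger_gap: 0.012
```

```bash
python3 w.py
python3 - <<'E'
from workcell import ctrl
import cv2
for n,(x0,y0,x1,y1) in {"side":(155,130,285,280)}.items():
    p=ctrl.camera(n); c=cv2.cvtColor(p["color"],cv2.COLOR_RGB2BGR)[y0:y1,x0:x1]
    cv2.imwrite(f"pics/{n}3.png",cv2.resize(c,None,fx=4,fy=4,interpolation=cv2.INTER_CUBIC))
E
```

```text
t 6.17 C(mm) [ 79.    0.5 172.8] F [ 0.26 -3.03  0.45] gap 12.0
```

View pics/side3.png

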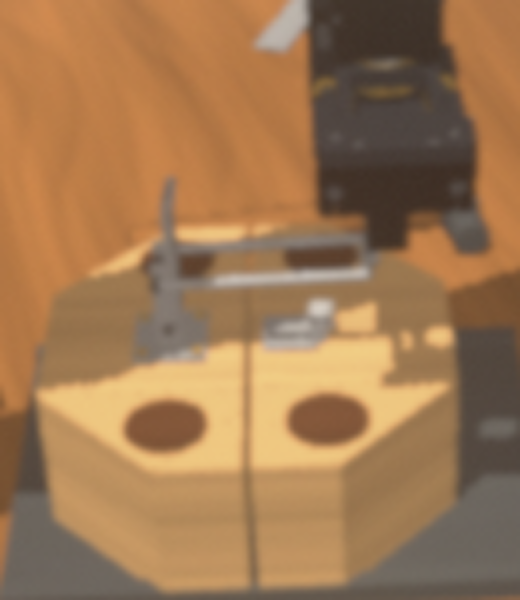

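Call:
step_arm(
  travel=[
    [0.1, 0.08, 0.61],
    [0.17, 0.08, 1.22],
    [0.2, 0.08, 1.84],
    [0.21, 0.08, 2.45],
    [0.18, 0.08, 3.07],
    [0.12, 0.08, 3.68],
    [0.08, 0.08, 3.98],
    [0.08, 0.08, 3.98],
  ],
  turn=[
    [0, 0, 0],
    [0, 0, 0],
    [0, 0, 0],
    [0, 0, 0],
    [0, 0, 0],
    [0, 0, 0],
    [0, 0, 0],
    [0, 0, 0],
  ],
)

```text
time: 7.22
tcp_pos: [0.6214, -0.0388, 0.1332]
eef_rot: [-3.11, 0.446, 0.001]
wrist_force: [1.3, 1.3, -0.0]
finger_gap: 0.0121
```

```bash
python3 w.py
python3 - <<'E'
from workcell import ctrl
import cv2
for n,(x0,y0,x1,y1) in {"side":(175,180,275,280)}.items():
    p=ctrl.camera(n); c=cv2.cvtColor(p["color"],cv2.COLOR_RGB2BGR)[y0:y1,x0:x1]
    cv2.imwrite(f"pics/{n}4.png",cv2.resize(c,None,fx=6,fy=6,interpolation=cv2.INTER_CUBIC))
E
```

```text
t 7.22 C(mm) [ 79.5  -0.  133.2] F [ 0.89  1.67 -0.01] gap 12.1
```

View pics/side4.png

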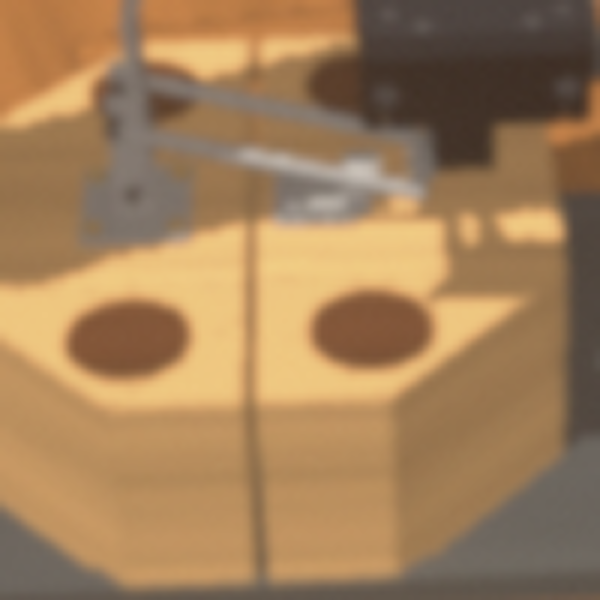

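```bash
cat >> h.py <<'E'
def onplane(c,th,px,y):
    f=lambda v: proj(c,toW(th,[[v[0],y,v[1]]]))[0]-px
    return least_squares(f,[.06,.11]).x*1000
E
python3 - <<'E'
from h import *
th=np.load("th.npy");T,S=pickle.load(open("cal.pkl","rb"))
z=lambda X,Y:np.array([X/6+175-.4,Y/6+180-.4])
print(onplane(S,th,z(420,192),-.017),onplane(S,th,z(418,132),.017), onplane(S,th,z(118,135),-.017),"lip", onplane(S,th,z(380,158),.01),onplane(S,th,z(380,178),-.01))
E
```

```text
[ 64.7196545  114.60149228] [ 65.74266808 116.89822538] [-41.17433945 145.16636926] lip [ 51.29819301 110.87507064] [ 50.65978644 116.45280271]
```

Call:
step_arm(
  travel=[
    [-0.03, 0, 0.2],
    [-0.07, 0, 0.4],
    [-0.1, 0, 0.55],
    [-0.13, 0, 0.7],
    [-0.13, 0, 0.7],
  ],
  turn=[
    [0, 0, 0],
    [0, 0, 0],
    [0, 0, 0],
    [0, 0, 0],
    [0, 0, 0],
  ],
)

```text
time: 7.9
tcp_pos: [0.6203, -0.0386, 0.1263]
eef_rot: [-3.11, 0.447, -0.0]
wrist_force: [1.4, 1.3, -0.3]
finger_gap: 0.0122
```

```bash
python3 w.py; python3 w.py; python3 w.py
```

```text
t 7.9 C(mm) [ 7.840e+01 -1.000e-01  1.263e+02] F [ 0.95  1.68 -0.31] gap 12.2
t 7.9 C(mm) [ 7.840e+01 -1.000e-01  1.263e+02] F [ 0.95  1.68 -0.31] gap 12.2
t 7.9 C(mm) [ 7.840e+01 -1.000e-01  1.263e+02] F [ 0.95  1.68 -0.31] gap 12.2
```

Call:
step_arm(
  travel=[
    [-0.02, 0, 0.1],
    [-0.02, 0, 0.1],
    [-0.02, 0, 0.1],
  ],
  turn=[
    [0, 0, 0],
    [0, 0, 0],
    [0, 0, 0],
  ],
)

```text
time: 8.28
tcp_pos: [0.6201, -0.0386, 0.1255]
eef_rot: [-3.11, 0.447, -0.0]
wrist_force: [1.4, 1.5, -1.2]
finger_gap: 0.0123
```

```bash
python3 w.py
```

```text
t 8.28 C(mm) [ 7.820e+01 -1.000e-01  1.255e+02] F [ 0.92  1.78 -1.16] gap 12.3
```

Call:
step_arm(
  travel=[
    [-0.02, 0, 0.1],
    [-0.02, 0, 0.1],
    [-0.02, 0, 0.1],
  ],
  turn=[
    [0, 0, 0],
    [0, 0, 0],
    [0, 0, 0],
  ],
)

```text
time: 8.65
tcp_pos: [0.6199, -0.0386, 0.1244]
eef_rot: [3.11, -0.447, 0.0]
wrist_force: [1.3, 0.3, 0.3]
finger_gap: 0.0123
```

```bash
python3 w.py
```

```text
t 8.65 C(mm) [ 78.   -0.2 124.4] F [1.21 0.65 0.28] gap 12.3
```

Call:
step_arm(
  travel=[
    [-0.02, 0, 0.1],
    [-0.02, 0, 0.1],
    [-0.02, 0, 0.1],
  ],
  turn=[
    [0, 0, 0],
    [0, 0, 0],
    [0, 0, 0],
  ],
)

```text
time: 9.02
tcp_pos: [0.6197, -0.0385, 0.1234]
eef_rot: [3.11, -0.447, -0.0]
wrist_force: [0.8, 0.5, -1.2]
finger_gap: 0.0123
```

```bash
python3 w.py;  python3 - <<'E'
from workcell import ctrl
import cv2
for n,(x0,y0,x1,y1) in {"side":(175,180,275,280)}.items():
    p=ctrl.camera(n); c=cv2.cvtColor(p["color"],cv2.COLOR_RGB2BGR)[y0:y1,x0:x1]
    cv2.imwrite(f"pics/{n}5.png",cv2.resize(c,None,fx=6,fy=6,interpolation=cv2.INTER_CUBIC))
E
```

```text
t 9.03 C(mm) [ 77.8  -0.2 123.4] F [ 0.61  0.73 -1.2 ] gap 12.3
```

View pics/side5.png

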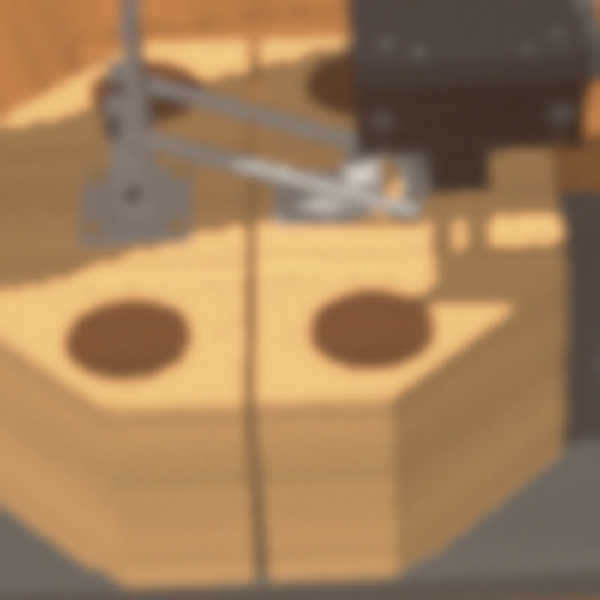

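Call:
step_arm(
  travel=[
    [-0.02, 0, 0.1],
    [-0.02, 0, 0.1],
    [-0.02, 0, 0.1],
  ],
  turn=[
    [0, 0, 0],
    [0, 0, 0],
    [0, 0, 0],
  ],
)

```text
time: 9.45
tcp_pos: [0.6195, -0.0384, 0.1224]
eef_rot: [3.11, -0.447, -0.0]
wrist_force: [0.6, 1.4, -0.8]
finger_gap: 0.0119
```

```bash
python3 w.py;python3 - <<'E'
from h import *
th=np.load("th.npy");T,S=pickle.load(open("cal.pkl","rb"))
z=lambda X,Y:np.array([X/6+175-.4,Y/6+180-.4])
print(onplane(S,th,z(415,213),-.017))
E
```

```text
t 9.45 C(mm) [ 77.6  -0.2 122.4] F [ 0.19  1.51 -0.82] gap 11.9
[ 62.76457704 105.26408241]
```

Call:
step_arm(
  travel=[
    [-0.02, 0, 0.1],
    [-0.02, 0, 0.1],
    [-0.02, 0, 0.1],
  ],
  turn=[
    [0, 0, 0],
    [0, 0, 0],
    [0, 0, 0],
  ],
)

```text
time: 9.82
tcp_pos: [0.6193, -0.0384, 0.1214]
eef_rot: [3.11, -0.447, -0.0]
wrist_force: [0.9, 1.4, -0.9]
finger_gap: 0.0123
```

```bash
python3 w.py
```

```text
t 9.82 C(mm) [ 77.4  -0.2 121.4] F [ 0.48  1.57 -0.94] gap 12.3
```

Call:
step_arm(
  travel=[
    [0, 0, 0.06],
    [0, 0, 0.06],
    [0, 0, 0.06],
  ],
  turn=[
    [0, 0, 0],
    [0, 0, 0],
    [0, 0, 0],
  ],
)

```text
time: 10.2
tcp_pos: [0.6193, -0.0384, 0.1208]
eef_rot: [3.11, -0.447, 0.0]
wrist_force: [0.1, 1.8, -0.2]
finger_gap: 0.0118
```

```bash
python3 w.py
```

```text
t 10.2 C(mm) [ 77.4  -0.2 120.8] F [-0.43  1.72 -0.17] gap 11.8
```

Call:
step_arm(
  travel=[
    [0, 0, 0.08],
    [0, 0, 0.08],
    [0, 0, 0.08],
  ],
  turn=[
    [0, 0, 0],
    [0, 0, 0],
    [0, 0, 0],
  ],
)

```text
time: 10.58
tcp_pos: [0.6193, -0.0384, 0.12]
eef_rot: [3.11, -0.447, 0.0]
wrist_force: [0.4, 0.9, -0.2]
finger_gap: 0.0122
```

```bash
python3 w.py;  python3 - <<'E'
from workcell import ctrl
import cv2
for n,(x0,y0,x1,y1) in {"side":(175,180,275,280)}.items():
    p=ctrl.camera(n); c=cv2.cvtColor(p["color"],cv2.COLOR_RGB2BGR)[y0:y1,x0:x1]
    cv2.imwrite(f"pics/{n}6.png",cv2.resize(c,None,fx=6,fy=6,interpolation=cv2.INTER_CUBIC))
E
```

```text
t 10.57 C(mm) [ 77.4  -0.2 120. ] F [ 0.1   0.97 -0.21] gap 12.2
```

View pics/side6.png

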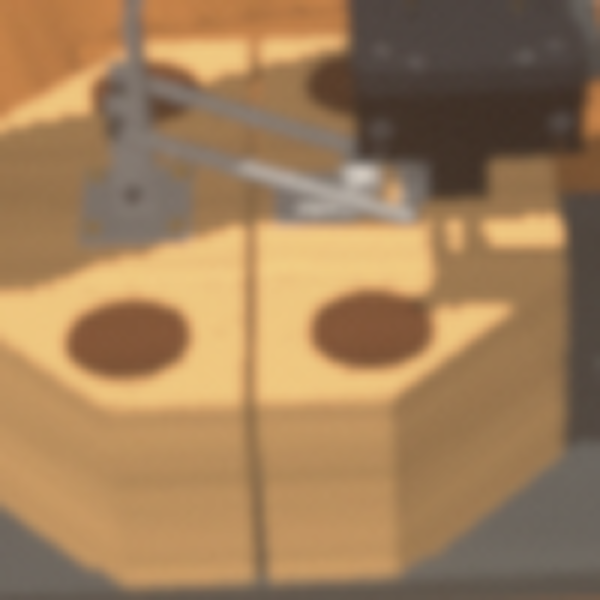

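Run:
```python
from h import *
th=np.load("th.npy");T,S=pickle.load(open("cal.pkl","rb"))
z=lambda X,Y:np.array([X/6+175-.4,Y/6+180-.4])
print(onplane(S,th,z(412,216),-.017))
for n in (5,6):
    o=cv2.imread(f"pics/side{n}.png")[140:240,270:450]; cv2.imwrite(f"pics/c{n}.png",cv2.resize(o,None,fx=4,fy=4,interpolation=cv2.INTER_CUBIC))
for zz in (.103,.106): print((proj(S,toW(th,[[.061,-.017,zz]]))[0]-[175,180]+.4)*6)
```

```text
[ 61.65749368 103.96694301]
[410.2300296  218.21331136]
[410.08172686 211.58404103]
```

```bash
sleep 0.5
```

View pics/c5.png

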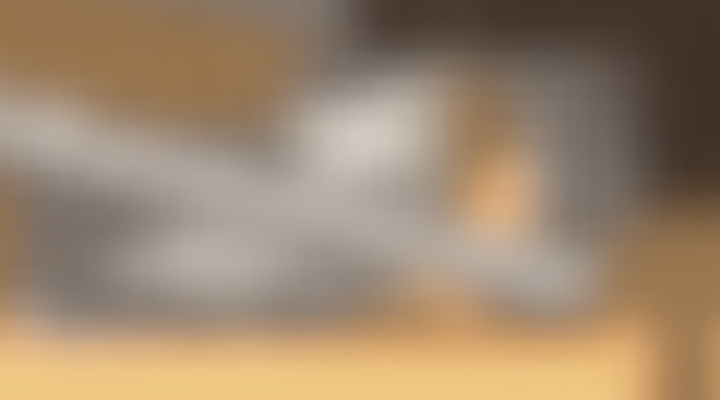

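View pics/c6.png

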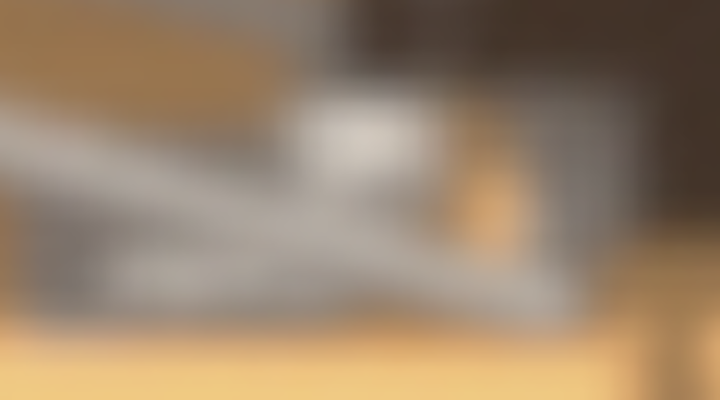

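Call:
step_arm(
  travel=[
    [0, 0, 0.06],
    [0, 0, 0.06],
    [0, 0, 0.06],
  ],
  turn=[
    [0, 0, 0],
    [0, 0, 0],
    [0, 0, 0],
  ],
)

```text
time: 11.0
tcp_pos: [0.6193, -0.0384, 0.1194]
eef_rot: [3.11, -0.447, 0.0]
wrist_force: [0.6, 2.3, 0.4]
finger_gap: 0.0119
```

```bash
python3 w.py
```

```text
t 11.0 C(mm) [ 77.4  -0.2 119.4] F [-0.12  2.35  0.35] gap 11.9
```

Call:
step_arm(
  travel=[
    [0, 0, 0.06],
    [0, 0, 0.06],
    [0, 0, 0.06],
  ],
  turn=[
    [0, 0, 0],
    [0, 0, 0],
    [0, 0, 0],
  ],
)

```text
time: 11.38
tcp_pos: [0.6194, -0.0384, 0.1192]
eef_rot: [3.11, -0.447, 0.001]
wrist_force: [-1.6, 1.4, 4.9]
finger_gap: 0.0121
```

```bash
python3 w.py
```

```text
t 11.38 C(mm) [ 77.5  -0.2 119.2] F [-1.93  0.92  4.93] gap 12.1
```

Call:
step_arm(
  travel=[
    [0, 0, -0.04],
    [-0.1, 0, -0.04],
    [-0.2, 0, -0.04],
    [-0.3, 0, -0.04],
    [-0.4, 0, -0.04],
    [-0.5, 0, -0.04],
    [-0.5, 0, -0.04],
  ],
  turn=[
    [0, 0, 0],
    [0, 0, 0],
    [0, 0, 0],
    [0, 0, 0],
    [0, 0, 0],
    [0, 0, 0],
    [0, 0, 0],
  ],
)

```text
time: 12.25
tcp_pos: [0.6145, -0.037, 0.1194]
eef_rot: [3.11, -0.447, 0.0]
wrist_force: [3.7, 1.5, 1.2]
finger_gap: 0.0119
```

```bash
python3 w.py
```

```text
t 12.25 C(mm) [ 72.4  -0.2 119.4] F [3.09 2.49 1.2 ] gap 11.9
```

Call:
step_arm(
  travel=[
    [-0.1, 0, 0],
    [-0.2, 0, 0],
    [-0.3, 0, 0],
    [-0.3, 0, 0],
  ],
  turn=[
    [0, 0, 0],
    [0, 0, 0],
    [0, 0, 0],
    [0, 0, 0],
  ],
)

```text
time: 12.75
tcp_pos: [0.6118, -0.0362, 0.1195]
eef_rot: [3.11, -0.447, 0.001]
wrist_force: [4.6, 0.3, 1.3]
finger_gap: 0.012
```

```bash
python3 w.py;  python3 - <<'E'
from workcell import ctrl
import cv2
for n,(x0,y0,x1,y1) in {"side":(175,180,275,280)}.items():
    p=ctrl.camera(n); c=cv2.cvtColor(p["color"],cv2.COLOR_RGB2BGR)[y0:y1,x0:x1]
    cv2.imwrite(f"pics/{n}7.png",cv2.resize(c,None,fx=6,fy=6,interpolation=cv2.INTER_CUBIC))
E
```

```text
t 12.75 C(mm) [ 69.6  -0.2 119.5] F [4.35 1.63 1.32] gap 12.0
```

View pics/side7.png

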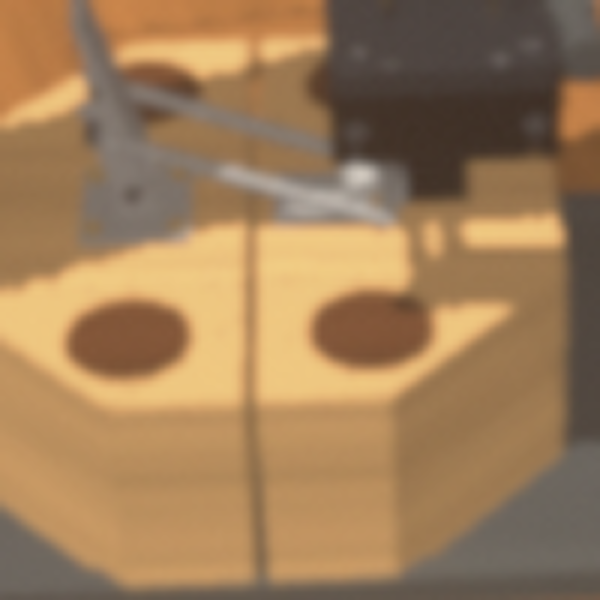

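Call:
step_arm(
  travel=[
    [-0.1, 0, 0],
    [-0.2, 0, 0],
    [-0.2, 0, 0],
  ],
  turn=[
    [0, 0, 0],
    [0, 0, 0],
    [0, 0, 0],
  ],
)

```text
time: 13.18
tcp_pos: [0.61, -0.0356, 0.1195]
eef_rot: [-3.11, 0.447, -0.001]
wrist_force: [4.9, 0.8, 2.3]
finger_gap: 0.0119
```

```bash
python3 w.py
```

```text
t 13.18 C(mm) [ 67.7  -0.2 119.5] F [4.5  2.12 2.32] gap 11.9
```

Call:
step_arm(
  travel=[
    [-0.1, 0, 0],
    [-0.1, 0, 0],
  ],
  turn=[
    [0, 0, 0],
    [0, 0, 0],
  ],
)

```text
time: 13.42
tcp_pos: [0.6091, -0.0354, 0.1196]
eef_rot: [3.11, -0.447, 0.002]
wrist_force: [5.2, 0.8, 1.8]
finger_gap: 0.0122
```

```bash
python3 w.py
```

```text
t 13.43 C(mm) [ 66.8  -0.2 119.6] F [4.71 2.27 1.82] gap 12.2
```

Call:
step_arm(
  travel=[
    [-0.06, 0, 0],
    [-0.06, 0, 0],
  ],
  turn=[
    [0, 0, 0],
    [0, 0, 0],
  ],
)

```text
time: 13.68
tcp_pos: [0.6086, -0.0352, 0.1196]
eef_rot: [3.11, -0.447, 0.002]
wrist_force: [5.0, 1.2, 1.3]
finger_gap: 0.0122
```

```bash
python3 w.py
```

```text
t 13.68 C(mm) [ 66.3  -0.2 119.6] F [4.42 2.57 1.27] gap 12.2
```

Run:
```python
from workcell import ctrl
import cv2
for n,(x0,y0,x1,y1) in {"side":(175,180,275,280)}.items():
    p=ctrl.camera(n); c=cv2.cvtColor(p["color"],cv2.COLOR_RGB2BGR)[y0:y1,x0:x1]
    cv2.imwrite(f"pics/{n}8.png",cv2.resize(c,None,fx=6,fy=6,interpolation=cv2.INTER_CUBIC))
```

```text
(no output)
```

View pics/side8.png

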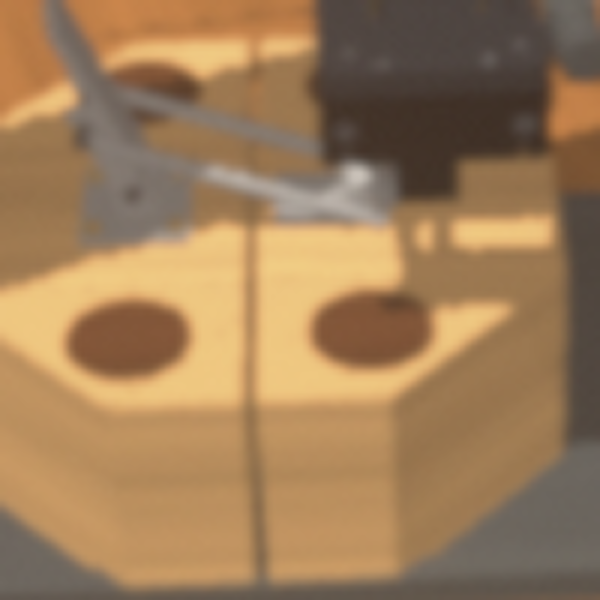

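Call:
step_arm(
  travel=[
    [-0.06, 0, 0],
    [-0.06, 0, 0],
  ],
  turn=[
    [0, 0, 0],
    [0, 0, 0],
  ],
)

```text
time: 13.98
tcp_pos: [0.6081, -0.0351, 0.1196]
eef_rot: [3.11, -0.447, 0.002]
wrist_force: [6.3, 0.1, 2.8]
finger_gap: 0.012
```

```bash
python3 w.py
```

```text
t 13.97 C(mm) [ 65.7  -0.2 119.6] F [6.   1.84 2.78] gap 12.0
```

Call:
step_arm(
  travel=[
    [-0.05, 0, 0],
    [-0.05, 0, 0],
  ],
  turn=[
    [0, 0, 0],
    [0, 0, 0],
  ],
)

```text
time: 14.22
tcp_pos: [0.6077, -0.035, 0.1196]
eef_rot: [-3.11, 0.447, -0.002]
wrist_force: [7.0, -0.2, 2.1]
finger_gap: 0.0121
```

```bash
python3 w.py
```

```text
t 14.22 C(mm) [ 65.3  -0.2 119.6] F [6.74 1.78 2.12] gap 12.1
```

Run:
```python
from workcell import ctrl
from h import *
th=np.load("th.npy")
for n,(x0,y0,x1,y1) in {"side":(215,195,265,225)}.items():
    p=ctrl.camera(n); c=cv2.cvtColor(p["color"],cv2.COLOR_RGB2BGR)[y0:y1,x0:x1]
    o=cv2.resize(c,None,fx=14,fy=14,interpolation=cv2.INTER_CUBIC)
    g=th[3]
    pts=[(.041+g+.003,y,.103) for y in(-.017,.017)]
    for q in proj(cal(p),toW(th,pts)): cv2.circle(o,tuple(int(v) for v in (q-[x0,y0]+.5)*14),3,(0,0,255),-1)
    pts=[(.045+g,y,.115) for y in(-.01,.01)]
    for q in proj(cal(p),toW(th,pts)): cv2.circle(o,tuple(int(v) for v in (q-[x0,y0]+.5)*14),3,(255,0,0),-1)
    cv2.imwrite(f"pics/{n}9.png",o)
```

```text
(no output)
```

View pics/side9.png

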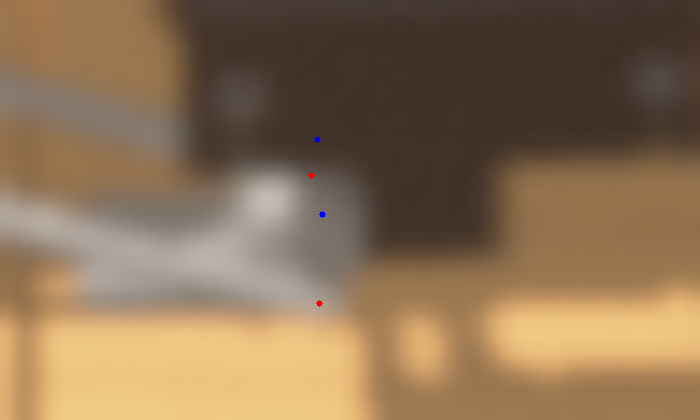

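Call:
step_arm(
  travel=[
    [-0.05, 0, 0],
    [-0.05, 0, 0],
  ],
  turn=[
    [0, 0, 0],
    [0, 0, 0],
  ],
)

```text
time: 14.52
tcp_pos: [0.6072, -0.0347, 0.1196]
eef_rot: [-3.11, 0.447, -0.002]
wrist_force: [6.3, 1.1, 0.6]
finger_gap: 0.012
```

```bash
python3 w.py; python3 w.py
```

```text
t 14.53 C(mm) [ 6.470e+01 -1.000e-01  1.196e+02] F [5.76 2.85 0.63] gap 12.0
t 14.53 C(mm) [ 6.470e+01 -1.000e-01  1.196e+02] F [5.76 2.85 0.63] gap 12.0
```

Run:
```python
from workcell import ctrl
import numpy as np
np.save("a.npy",ctrl.camera("side")["color"])
```

Call:
step_arm(
  travel=[
    [-0.05, 0, 0],
    [-0.05, 0, 0],
  ],
  turn=[
    [0, 0, 0],
    [0, 0, 0],
  ],
)

```text
time: 14.82
tcp_pos: [0.6067, -0.0347, 0.1195]
eef_rot: [-3.11, 0.447, -0.002]
wrist_force: [6.0, 0.8, 1.1]
finger_gap: 0.0124
```

```bash
python3 w.py
```

```text
t 14.82 C(mm) [ 64.3  -0.2 119.5] F [5.49 2.47 1.13] gap 12.4
```

Call:
step_arm(
  travel=[
    [-0.05, 0, 0],
    [-0.05, 0, 0],
  ],
  turn=[
    [0, 0, 0],
    [0, 0, 0],
  ],
)

```text
time: 15.08
tcp_pos: [0.6062, -0.0345, 0.1195]
eef_rot: [-3.11, 0.447, -0.002]
wrist_force: [6.2, 1.0, 1.1]
finger_gap: 0.0119
```

```bash
python3 w.py
python3 - <<'E'
from workcell import ctrl
import numpy as np,cv2
a=np.load("a.npy").astype(np.float32).mean(2);p=ctrl.camera("side"); b=p["color"].astype(np.float32).mean(2)
for nm,(x0,y0,x1,y1) in {"bar end":(226,208,242,220),"wires/lever":(183,180,215,208),"gripper":(230,150,270,205),"far wood":(225,225,250,240)}.items():
    print(nm,cv2.phaseCorrelate(a[y0:y1,x0:x1].copy(),b[y0:y1,x0:x1].copy()))
cv2.imwrite("pics/side10.png",cv2.resize(cv2.cvtColor(p["color"],cv2.COLOR_RGB2BGR)[170:280,165:275],None,fx=5.4,fy=5.4,interpolation=cv2.INTER_CUBIC))
E
```

```text
t 15.07 C(mm) [ 6.370e+01 -1.000e-01  1.195e+02] F [5.67 2.69 1.06] gap 11.9
bar end ((-0.27425346847006793, 0.15527286964219833), 0.9861925231913725)
wires/lever ((0.06527623018320661, 0.05064018985308927), 0.9814355452855428)
gripper ((-0.518092813560667, 0.10957773106373025), 0.9665811067819595)
far wood ((0.4479145569724192, 0.5838541913786282), 0.991335308710734)
```

View pics/side10.png

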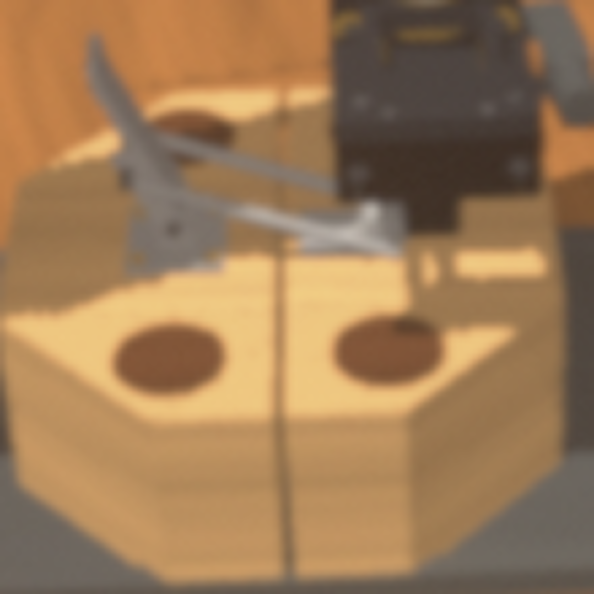

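Call:
step_arm(
  travel=[
    [0.1, 0, 0],
    [0.1, 0, 0],
    [0.1, 0, 0],
    [0.1, 0, 0],
  ],
  turn=[
    [0, 0, 0],
    [0, 0, 0],
    [0, 0, 0],
    [0, 0, 0],
  ],
  claw=35,
)

```text
time: 15.62
tcp_pos: [0.6064, -0.0348, 0.1191]
eef_rot: [3.109, -0.447, -0.001]
wrist_force: [0.3, 0.1, -1.0]
finger_gap: 0.0301
```

Call:
step_arm(
  travel=[
    [0, 0, -1],
    [0, 0, -3],
    [0, 0, -5.5],
    [0, 0, -8],
    [0, 0, -11],
    [0, 0, -13],
    [0, 0, -13],
  ],
  turn=[
    [0, 0, 0],
    [0, 0, 0],
    [0, 0, 0],
    [0, 0, 0],
    [0, 0, 0],
    [0, 0, 0],
    [0, 0, 0],
  ],
)

```text
time: 16.5
tcp_pos: [0.6076, -0.0345, 0.2522]
eef_rot: [-3.109, 0.447, -0.007]
wrist_force: [-0.0, 0.9, -0.4]
finger_gap: 0.0306
```

```bash
python3 w.py -40 0 250
python3 - <<'E'
from workcell import ctrl
import numpy as np,cv2
for n,(x0,y0) in {"side":(165,150),"top":(222,160)}.items():
    p=ctrl.camera(n); cv2.imwrite(f"pics/{n}11.png",cv2.resize(cv2.cvtColor(p["color"],cv2.COLOR_RGB2BGR)[y0:y0+110,x0:x0+110],None,fx=5.4,fy=5.4,interpolation=cv2.INTER_CUBIC))
E
```

```text
t 16.5 C(mm) [ 65.1   0.3 252.2] F [-0.26  0.81 -0.41] gap 30.6
(array([-10.51,   0.02,   0.17]), array([-0.05, -0.25,  0.04]))
```

View pics/side11.png

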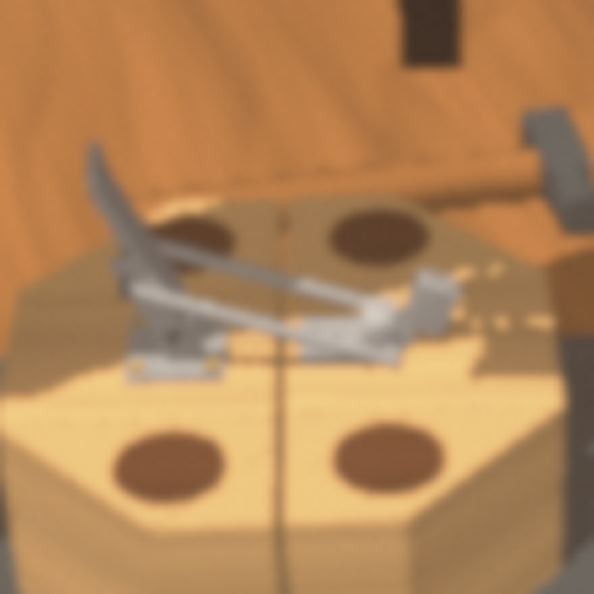

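View pics/top11.png

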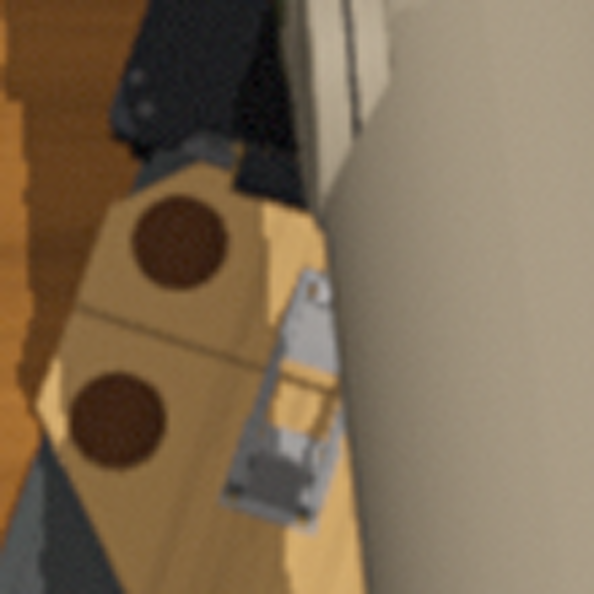

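Run:
```python
from h import *
th=np.load("th.npy");T,S=pickle.load(open("cal.pkl","rb"))
z=lambda X,Y:np.array([X/5.4+165-.4,Y/5.4+150-.4])
print("bar",onplane(S,th,z(396,356),-.017),"piv",onplane(S,th,z(137,288),-.017),"tip",onplane(S,th,z(95,145),0),"lip end",onplane(S,th,z(396,318),-.0)," tab",onplane(S,th,z(435,303),0))
for a in(1.1,1.15,1.2,1.25,1.3):
    P=piv(a);dz=.103-P[2]; print(a,"bar x",(P[0]+np.sqrt(.112**2-dz**2))*1000,"piv",P*1000,"tip",hand(a,.082)*1000,"hand",hand(a)*1000)
p=None
o=cv2.imread("pics/side11.png")[230:390,270:490]; cv2.imwrite("pics/side11z.png",cv2.resize(o,None,fx=3.4,fy=3.4,interpolation=cv2.INTER_CUBIC))
```

```text
bar [ 50.10750369 104.79638002] piv [-50.38565794 143.47580007] tip [-62.74225228 199.46585817] lip end [ 50.9200394 111.2151124]  tab [ 66.84788168 117.87940089]
1.1 bar x 47.25041034522713 piv [-57.42409246   0.         142.84028692] tip [-70.06522308   0.         192.7077725 ] hand [-60.08610841   0.         173.10121058]
1.15 bar x 48.29111036162754 piv [-56.06086164   0.         143.67758521] tip [-66.19385863   0.         194.11454263] hand [-57.20713493   0.         174.03373594]
1.2 bar x 49.391797555820894 piv [-54.65748703   0.         144.44570396] tip [-62.25702318   0.         195.32606709] hand [-54.28515258   0.         174.82120719]
1.25 bar x 50.551453868898115 piv [-53.21747634   0.         145.14272327] tip [-58.26455676   0.         196.33931769] hand [-51.32746479   0.         175.46165606]
1.3 bar x 51.76881758638484 piv [-51.74442883   0.         145.76690094] tip [-54.22643846   0.         197.15176183] hand [-48.34146423   0.         175.95348175]
```

View pics/side11z.png

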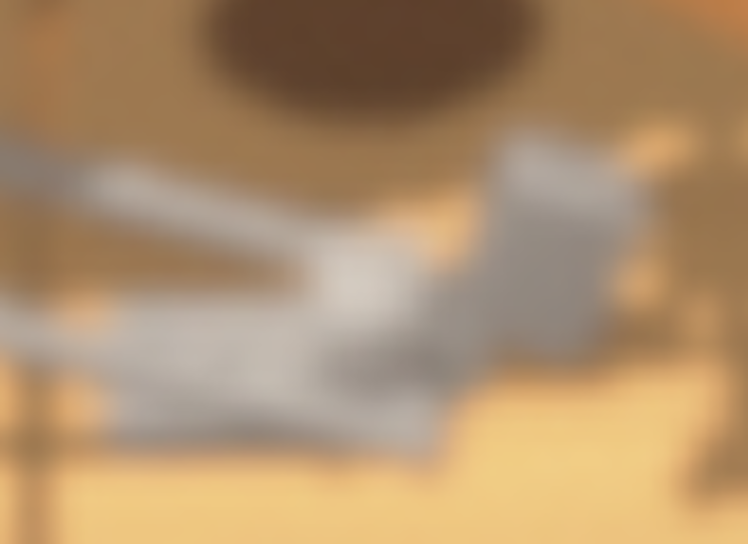

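Call:
step_arm(
  travel=[
    [-3, 0, 0],
    [-6, 0, 0],
    [-9, 0, 0],
    [-10, 0, 1],
    [-10, 0, 3],
    [-10, 0, 5],
    [-10, 0, 6.3],
    [-10, 0, 6.3],
  ],
  turn=[
    [0, 0, 0],
    [0, 0, 0],
    [0, 0, 0],
    [0, 0, 0],
    [0, 0, 0],
    [0, 0, 0],
    [0, 0, 0],
    [0, 0, 0],
  ],
  claw=0,
  newtons=20,
)

```text
time: 17.6
tcp_pos: [0.51, -0.0066, 0.1851]
eef_rot: [3.11, -0.447, -0.004]
wrist_force: [0.8, -0.4, 0.7]
finger_gap: 0.0004
```

```bash
python3 w.py -40 0 189
python3 - <<'E'
from workcell import ctrl
from h import *
th=np.load("th.npy")
for n,(x0,y0) in {"side":(165,140)}.items():
    p=ctrl.camera(n); cv2.imwrite(f"pics/{n}12.png",cv2.resize(cv2.cvtColor(p["color"],cv2.COLOR_RGB2BGR)[y0:y0+110,x0:x0+110],None,fx=5.4,fy=5.4,interpolation=cv2.INTER_CUBIC))
ps=None
for a in np.arange(1.2,-.01,-.1):
    c=hand(a,.063); print(round(a,2),((c+[.0095,0,.011])*1000).round(1))
E
```

```text
t 17.6 C(mm) [-36.5  -0.5 185.1] F [ 0.92 -0.19  0.69] gap 0.4
(array([-0.35, -0.05, -0.39]), array([0.02, 0.13, 0.04]))
1.2 [-45.9   0.  188.6]
1.1 [-51.9   0.  186.8]
1.0 [-57.8   0.  184.3]
0.9 [-63.4   0.  181.3]
0.8 [-68.7   0.  177.8]
0.7 [-73.5   0.  173.7]
0.6 [-78.    0.  169.2]
0.5 [-82.    0.  164.2]
0.4 [-85.4   0.  158.9]
0.3 [-88.3   0.  153.3]
0.2 [-90.7   0.  147.4]
0.1 [-92.4   0.  141.2]
-0.0 [-93.5   0.  135. ]
```

View pics/side12.png

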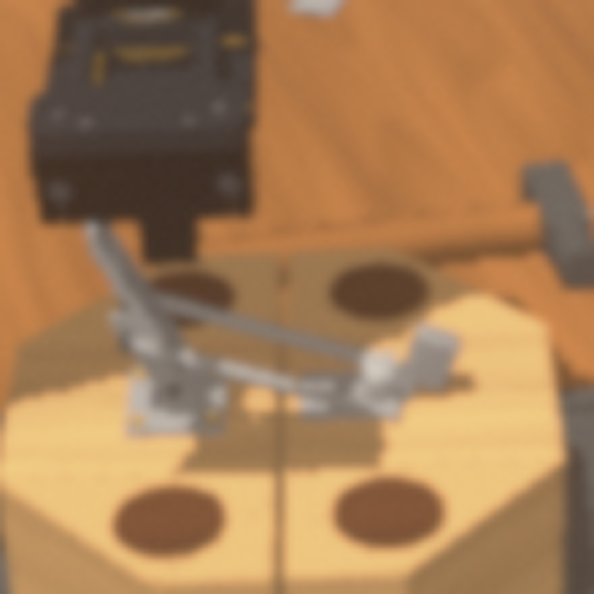

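Call:
step_arm(
  travel=[
    [-0.5, 0, -0.3],
    [-0.94, 0, -0.35],
    [-1.24, 0, -0.27],
    [-1.54, 0, -0.17],
    [-1.84, 0, -0.05],
    [-2.13, 0, 0.08],
    [-2.41, 0, 0.22],
    [-2.69, 0, 0.38],
  ],
  turn=[
    [0, 0, 0],
    [0, 0, 0],
    [0, 0, 0],
    [0, 0, 0],
    [0, 0, 0],
    [0, 0, 0],
    [0, 0, 0],
    [0, 0, 0],
  ],
)

```text
time: 18.65
tcp_pos: [0.4862, 0.0008, 0.1834]
eef_rot: [-3.109, 0.447, -0.006]
wrist_force: [6.2, -1.4, 6.0]
finger_gap: 0.0008
```

```bash
python3 w.py
python3 - <<'E'
from workcell import ctrl
from h import *
for n,(x0,y0) in {"side":(165,140)}.items():
    p=ctrl.camera(n); cv2.imwrite(f"pics/{n}13.png",cv2.resize(cv2.cvtColor(p["color"],cv2.COLOR_RGB2BGR)[y0:y0+110,x0:x0+110],None,fx=5.4,fy=5.4,interpolation=cv2.INTER_CUBIC))
E
```

```text
t 18.65 C(mm) [-6.140e+01 -1.000e-01  1.834e+02] F [6.33 0.41 5.96] gap 0.8
```

View pics/side13.png

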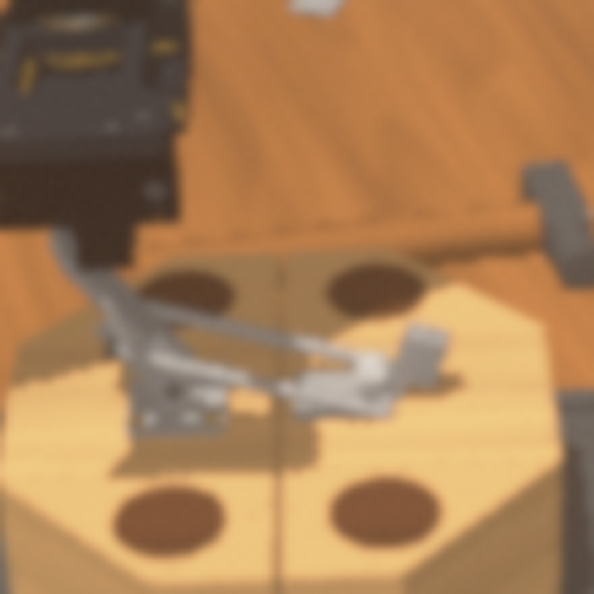

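Call:
step_arm(
  travel=[
    [-0.27, 0, 0.17],
    [-0.53, 0, 0.35],
    [-0.77, 0, 0.55],
    [-1.01, 0, 0.76],
    [-1.24, 0, 0.98],
    [-1.46, 0, 1.21],
  ],
  turn=[
    [0, 0, 0],
    [0, 0, 0],
    [0, 0, 0],
    [0, 0, 0],
    [0, 0, 0],
    [0, 0, 0],
  ],
)

```text
time: 19.45
tcp_pos: [0.4714, 0.0053, 0.171]
eef_rot: [-3.109, 0.447, -0.003]
wrist_force: [1.8, -0.6, 6.1]
finger_gap: 0.0007
```

```bash
python3 w.py
python3 - <<'E'
from workcell import ctrl
from h import *
for n,(x0,y0) in {"side":(165,140)}.items():
    p=ctrl.camera(n); cv2.imwrite(f"pics/{n}14.png",cv2.resize(cv2.cvtColor(p["color"],cv2.COLOR_RGB2BGR)[y0:y0+110,x0:x0+110],None,fx=5.4,fy=5.4,interpolation=cv2.INTER_CUBIC))
E
```

```text
t 19.45 C(mm) [-76.8  -0.  171. ] F [ 1.9  -0.08  6.06] gap 0.7
```

View pics/side14.png

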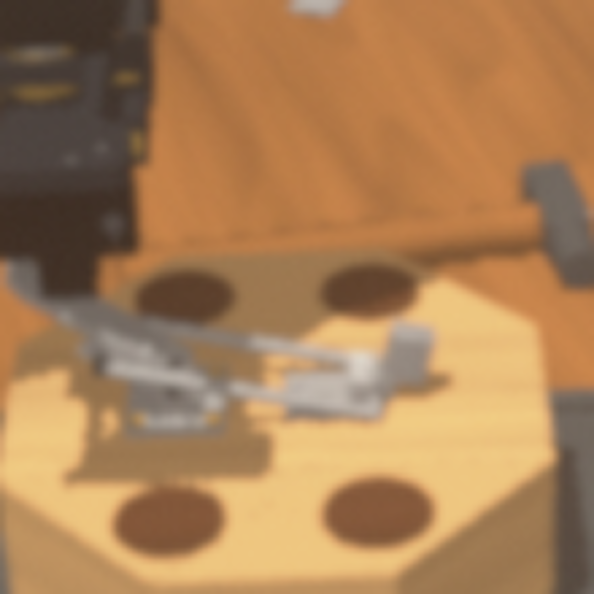

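Call:
step_arm(
  travel=[
    [-0.2, 0, 0.24],
    [-0.4, 0, 0.5],
    [-0.57, 0, 0.76],
    [-0.74, 0, 1.03],
  ],
  turn=[
    [0, 0, 0],
    [0, 0, 0],
    [0, 0, 0],
    [0, 0, 0],
  ],
)

```text
time: 20.0
tcp_pos: [0.4637, 0.0076, 0.1602]
eef_rot: [-3.109, 0.447, -0.0]
wrist_force: [1.4, 0.5, 4.3]
finger_gap: 0.0004
```

```bash
python3 w.py
```

```text
t 20.0 C(mm) [-84.8   0.  160.2] F [1.19 0.87 4.26] gap 0.4
```

Call:
step_arm(
  travel=[
    [-0.15, 0, 0.28],
    [-0.22, 0, 0.42],
    [-0.29, 0, 0.56],
  ],
  turn=[
    [0, 0, 0],
    [0, 0, 0],
    [0, 0, 0],
  ],
)

```text
time: 20.38
tcp_pos: [0.4607, 0.0082, 0.1542]
eef_rot: [-3.11, 0.447, 0.001]
wrist_force: [0.2, 1.5, 2.3]
finger_gap: 0.0002
```

```bash
python3 w.py
```

```text
t 20.38 C(mm) [-87.9  -0.2 154.2] F [-0.21  1.54  2.28] gap 0.2
```

Run:
```python
from workcell import ctrl
from h import *
for n,(x0,y0) in {"side":(165,140)}.items():
    p=ctrl.camera(n); cv2.imwrite(f"pics/{n}15.png",cv2.resize(cv2.cvtColor(p["color"],cv2.COLOR_RGB2BGR)[y0:y0+110,x0:x0+110],None,fx=5.4,fy=5.4,interpolation=cv2.INTER_CUBIC))
```

```text
(no output)
```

View pics/side15.png

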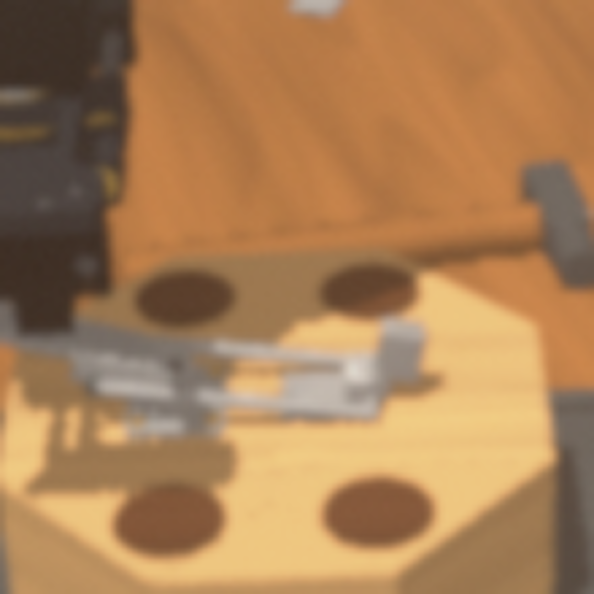

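Call:
step_arm(
  travel=[
    [-0.12, 0, 0.3],
    [-0.24, 0, 0.59],
    [-0.33, 0, 0.9],
    [-0.41, 0, 1.2],
    [-0.41, 0, 1.2],
  ],
  turn=[
    [0, 0, 0],
    [0, 0, 0],
    [0, 0, 0],
    [0, 0, 0],
    [0, 0, 0],
  ],
)

```text
time: 21.05
tcp_pos: [0.4568, 0.0091, 0.1421]
eef_rot: [3.109, -0.447, -0.001]
wrist_force: [0.3, 0.8, 0.4]
finger_gap: 0.0007
```

```bash
python3 w.py
python3 - <<'E'
from workcell import ctrl
from h import *
for n,(x0,y0) in {"side":(155,150)}.items():
    p=ctrl.camera(n); cv2.imwrite(f"pics/{n}16.png",cv2.resize(cv2.cvtColor(p["color"],cv2.COLOR_RGB2BGR)[y0:y0+110,x0:x0+110],None,fx=5.4,fy=5.4,interpolation=cv2.INTER_CUBIC))
E
```

```text
t 21.05 C(mm) [-91.9  -0.5 142.1] F [0.04 0.87 0.4 ] gap 0.7
```

View pics/side16.png

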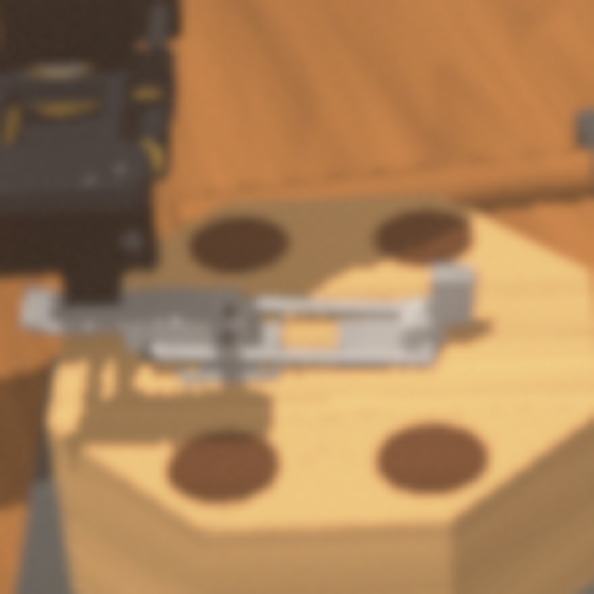

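Call:
step_arm(
  travel=[
    [0, 0, 0.2],
    [0, 0, 0.4],
    [0, 0, 0.4],
  ],
  turn=[
    [0, 0, 0],
    [0, 0, 0],
    [0, 0, 0],
  ],
)

```text
time: 21.48
tcp_pos: [0.457, 0.0092, 0.1383]
eef_rot: [3.11, -0.447, -0.0]
wrist_force: [-0.2, 0.2, 0.0]
finger_gap: 0.0004
```

```bash
python3 w.py
```

```text
t 21.48 C(mm) [-91.8  -0.3 138.3] F [-0.25  0.13  0.01] gap 0.4
```

Call:
step_arm(
  travel=[
    [0, 0, 0.1],
    [0, 0, 0.2],
    [0, 0, 0.2],
  ],
  turn=[
    [0, 0, 0],
    [0, 0, 0],
    [0, 0, 0],
  ],
)

```text
time: 21.85
tcp_pos: [0.457, 0.0092, 0.1364]
eef_rot: [3.11, -0.447, -0.0]
wrist_force: [-0.1, 0.9, 0.3]
finger_gap: 0.0006
```

```bash
python3 w.py
```

```text
t 21.85 C(mm) [-91.7  -0.3 136.4] F [-0.34  0.88  0.25] gap 0.6
```

Call:
step_arm(
  travel=[
    [0, 0, 0.05],
    [0, 0, 0.05],
  ],
  turn=[
    [0, 0, 0],
    [0, 0, 0],
  ],
)

```text
time: 22.1
tcp_pos: [0.4571, 0.0092, 0.1359]
eef_rot: [3.11, -0.447, 0.0]
wrist_force: [0.6, 0.5, -0.3]
finger_gap: 0.0003
```

```bash
python3 w.py
```

```text
t 22.1 C(mm) [-91.7  -0.3 135.9] F [ 0.39  0.66 -0.32] gap 0.3
```

Call:
step_arm(
  travel=[
    [0, 0, 0.05],
    [0, 0, 0.05],
  ],
  turn=[
    [0, 0, 0],
    [0, 0, 0],
  ],
)

```text
time: 22.35
tcp_pos: [0.4571, 0.0092, 0.1354]
eef_rot: [3.11, -0.447, 0.0]
wrist_force: [-0.2, 0.8, 0.2]
finger_gap: 0.0007
```

```bash
python3 w.py
```

```text
t 22.35 C(mm) [-91.7  -0.3 135.4] F [-0.37  0.69  0.15] gap 0.7
```

Call:
step_arm(
  travel=[
    [0, 0, 0.05],
    [0, 0, 0.05],
  ],
  turn=[
    [0, 0, 0],
    [0, 0, 0],
  ],
)

```text
time: 22.6
tcp_pos: [0.4571, 0.0092, 0.1354]
eef_rot: [3.109, -0.447, 0.0]
wrist_force: [-3.4, -0.3, 6.8]
finger_gap: 0.0004
```

```bash
python3 w.py
```

```text
t 22.6 C(mm) [-91.6  -0.3 135.4] F [-3.19 -1.2   6.79] gap 0.4
```

Call:
step_arm(
  travel=[
    [0, 0, 0.05],
    [0, 0, 0.05],
  ],
  turn=[
    [0, 0, 0],
    [0, 0, 0],
  ],
)

```text
time: 22.85
tcp_pos: [0.4572, 0.0092, 0.1353]
eef_rot: [3.109, -0.447, 0.0]
wrist_force: [-4.9, 0.2, 11.4]
finger_gap: 0.0003
```

```bash
python3 w.py
```

```text
t 22.85 C(mm) [-91.6  -0.3 135.3] F [-4.75 -1.18 11.45] gap 0.3
```

Hard stop felt at about 124 mm, so the lever is flat. Now I'll retreat and check.

Call:
step_arm(
  travel=[
    [0, 0, -0.5],
    [0, 0, -2],
    [0, 0, -5],
    [0, 0, -8],
    [-1, 0, -12],
    [-4, 0, -14],
    [-8, 0, -15],
    [-10, 0, -15],
  ],
  turn=[
    [0, 0, 0],
    [0, 0, 0],
    [0, 0, 0],
    [0, 0, 0],
    [0, 0, 0],
    [0, 0, 0],
    [0, 0, 0],
    [0, 0, 0],
  ],
)

```text
time: 23.85
tcp_pos: [0.3602, 0.0381, 0.2862]
eef_rot: [3.109, -0.446, 0.004]
wrist_force: [0.1, -0.1, 0.2]
finger_gap: 0.0005
```

Call:
step_arm(
  travel=[
    [0, 0, 0],
    [0, 0, 0],
    [0, 0, 0],
    [0, 0, 0],
  ],
  turn=[
    [0, 0, 0],
    [0, 0, 0],
    [0, 0, 0],
    [0, 0, 0],
  ],
)

```text
time: 24.35
tcp_pos: [0.3614, 0.0373, 0.2842]
eef_rot: [-3.109, 0.447, 0.001]
wrist_force: [0.1, 0.1, -1.1]
finger_gap: 0.0008
```

```bash
python3 w.py
python3 - <<'E'
from workcell import ctrl
from h import *
th=np.load("th.npy")
for n,(x0,y0) in {"side":(155,150),"top":(222,160)}.items():
    p=ctrl.camera(n); o=cv2.resize(cv2.cvtColor(p["color"],cv2.COLOR_RGB2BGR)[y0:y0+120,x0:x0+120],None,fx=5,fy=5,interpolation=cv2.INTER_CUBIC)
    L=[hand(0),hand(0,.082),piv(0)-[0,.017,0],[piv(0)[0]+.112,-.017,.103]]
    for q in proj(cal(p),toW(th,L)): cv2.circle(o,tuple(int(v) for v in (q-[x0,y0]+.5)*5),2,(0,0,255),-1)
    cv2.imwrite(f"pics/{n}17.png",o)
    for q in("mallet","disc","punch"): print(n,q,[(np.round(r["location"],3),r["confidence"]) for r in ctrl.spot_in(p,q)[:1]])
E
```

```text
t 24.35 C(mm) [-191.4   -0.4  284.2] F [ 0.03  0.12 -1.13] gap 0.8
side mallet [(array([0.705, 0.196, 0.021]), 0.65)]
side disc [(array([ 0.526, -0.234,  0.003]), 0.64)]
side punch [(array([ 0.713, -0.12 ,  0.033]), 0.76)]
top mallet [(array([0.679, 0.211, 0.022]), 0.94)]
top disc [(array([ 0.714, -0.108,  0.058]), 0.68)]
top punch [(array([ 0.714, -0.106,  0.063]), 0.71)]
```

View pics/side17.png

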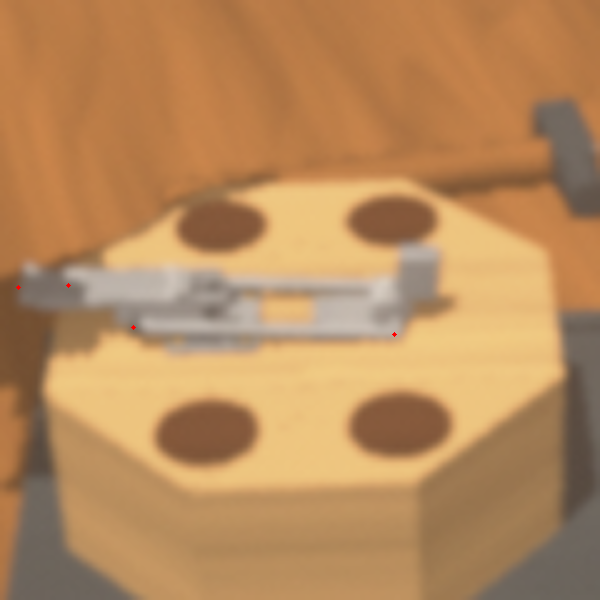

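View pics/top17.png

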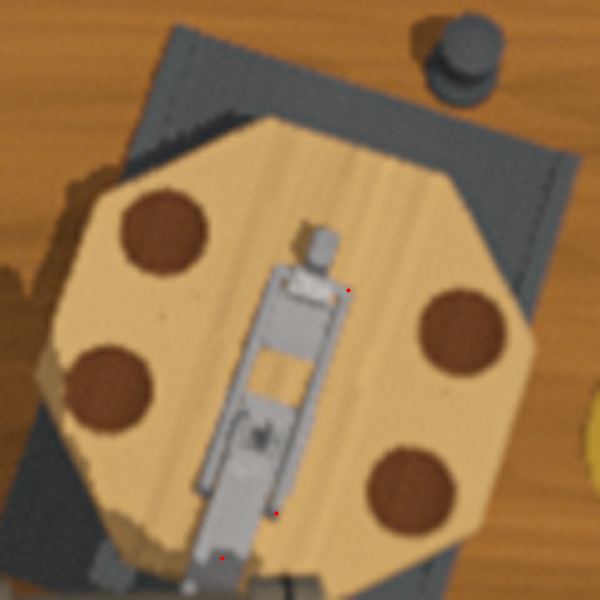

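```bash
python3 -c "
from workcell import ctrl
print(ctrl.sign_off())"
```

```text
the job is handed in; nothing more can be done
None
```

The latch is closed and the job is handed in, at about 24 s on the robot's clock (limit 72 s); no verdict was reported.

**What I did**
- **Hooking:** I gripped the loop's tab with 4 N, swung the loop down until the bar touched the wood, and drew it back along the wood under the lip. Near the seat the pull levelled off at about 6 N, which includes the lever's own drag. The lever had stopped moving by then, so I took the bar as seated.
- **Pressing:** I let go and pressed the lever down with closed fingertips. Readings between moves were at most about 9 N, and the halves closed. The lever snapped past centre on its own. I then touched it at the flat position, up to about 12 N in total, and felt the hard stop with the handle at about 124 mm.
- **Leaving:** I let go and backed the arm well clear.

**Last checks**
- **Latch:** After I backed off, both pictures showed the split line gone, the lever flat and the bar under the lip. I could not measure the pull of the loop on the keeper directly.
- **Bystanders:** They look untouched, and the arm never came near them. The side-view spots for the disc and punch agree with the start within 4 mm.
- **Readings that disagreed:** The side-view hammer spot is 16 mm from where it was at the start. The top view puts it 34 mm away from the same side-view start spot, but it did not find the hammer at the start, so there is nothing like-for-like to compare. I put both down to which part of the hammer was visible. The top view also reported the disc at the punch's position, which is a false detection.

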